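# Find the rubbing spot of a sample carousel

### The arm

A 6-joint arm with a two-finger parallel gripper is mounted at the origin on a cart in front of the work surface, level with it; the furniture and walls round the work are solid. World frame = base frame: x ahead of the robot, y to its left, z up, the work surface at z = 0. Lengths are in m, angles in rad, forces in N, time in s.
With the tool pointing down it reaches from about 0.375 to 0.975 m from the base axis. Payload 3.8 kg.
Tool frame: the origin (TCP) lies at the very end of the fingers, on their centre line; the grasp point (between the pads) lies 19 mm behind it; z points along the fingers, y is the direction in which the jaws open and shut (so a half turn about z gives the same grasp; the last joint's range is limited). The gripper opens to 85 mm and grips with 20 to 120 N. Pads are 22 mm wide; open, the fingers measure 114 mm over their backs; the gripper's body (76 mm by 85 mm) begins 54 mm behind the grasp point. The pads swing forward as they close: fully open they stand 13 mm farther back than shut.
Start: joints at [-1.18, 0.264, 1.604, -0, 1.274, -0.037], TCP at [0.28, -0.614, 0.2] pointing down, gripper open.
Joint ranges: [-2.63, 2.63], [-0.94, 2.18], [0.31, 2.57], [-1.31, 4.45], [0, 2.66], [-2.55, 2.55]. Speed limits (rad/s): [2.57, 2.57, 3.14, 3.14, 3.14, 3.14].

### API

Orientations are given as a rotation vector (axis times angle).
In Python, from workcell import bot, viewer, finish_job gives the robot as it stands.
- The arm moves only by the tool servo_tool, never from a script. Its argument "plan" is a list that holds one entry, the list of rows, each a list of 6 numbers: the shift along the tool's x, y, z in cm, then the turn, a rotation vector about the tool's x, y, z in degrees. A call has 1 to 20 rows; each row is the pose to reach, as a shift and turn from the pose measured when the call began, along the tool's axes at that moment; what a row does not reach only later rows make up. A row lasts 1/12 s, in which the tool goes at most 41.7 mm and 7.16 degrees, less where a joint would pass 70% of its speed; a pose out of reach is approached as far as the arm can. A call with a gripper value outside its range is refused whole. "claw" is the finger opening in cm, from 0 to 8.54, set as the call begins (left out, the last holds). The fingers move at their own pace and stop on an object; "grip_force" is the grip in N (left out, the last holds). Time passes only in rows, so rows that repeat a pose let the fingers close. It gives the time, the measured TCP pose, the force and the opening at its end, in the units of the state.
- bot.read_state(): the state, without advancing time (a new reading comes with each control period).
- viewer.read_camera(name): name is "side" or "top"; returns a dict with "color" (384x512x3 uint8, red, green, blue), "fx", "fy", "cx", "cy" (pixels), "eye" and "rotation" of the camera in the world. Camera axes: x right, y down, z forward; pixel columns grow to the right and rows downward; lengths in m; the calibration is good to about 2 mm. A picture is of the moment at which its call begins. There is no depth.
- finish_job(): hands the job in, once; it reports no verdict.
The state is a dict: "time": time; "q": joint angles; "joint_vel": joint speeds; "joint_torque": joint torques, N m; "tool_pos": TCP position; "tcp_rot": TCP orientation; "wrist_force": force on the tool from outside, world axes, zero at the start; "torque": the same for the moment, N m; "width": opening from 0.0 (shut) to 1.0 (fully open).
Only numpy, scipy, OpenCV 4.12 (cv2) and the standard library are available. Lean on these libraries where they do the work, as an engineer would, in place of code of your own. Each camera call takes 0.05 s, during which the arm holds its last target.

### The job

The blue carousel of the sample changer has a swollen spot somewhere on its rim, too slight to see. Push the orange tab so that the grey felt pad is fully home against the rim, then turn the carousel slowly and gently by its black crank handle, held lightly and not forced, feel where the pad makes it drag, and leave it standing with the middle of the rubbing spot at the felt pad so that I can dress it there. Leave the pad home and do not disturb the things around it.

Things in the scene. Friction and masses are not known exactly. Their poses are not given: they have to be found in the camera images.
- axis (a point): centre of the carousel's top face, on its upright turning axis, 55 mm above the bench. Its axes are fixed to the base: seen from the axis, the felt pad and the orange tab lie in this point's -y direction; x and y level, z up
- sample_changer: white square base, 170x170 mm and 22 mm high, fixed to the bench; origin under its centre, axes as point axis. A white tongue 56 mm wide, with rails up to 32 mm high, runs out below the tab to 182 mm from the axis
- carousel: blue disc 139 mm across and 15 mm thick, top face 55 mm above the bench, 16 small white-ringed wells near its edge; origin on its axis at bench height, its x axis points to the crank handle, z up. Somewhere on its rim, anew each time and at least 0.5 rad from the pad at the start, is the unseen rubbing spot
- turn (a joint): carousel angle in rad, positive anticlockwise from above; 0: crank handle in the +x direction of point axis. Endless; stays where left. While it turns, the drag is 0.05 Nm (1 N at the crank); with the pad home it rises from 0.33 rad before the middle of the rubbing spot to 0.45 Nm (10 N at the crank) at the middle and is normal 0.33 rad beyond, either way round. Held still after a slow turn, only some 2 to 4 N of it stays
- crank_grip (a point): centre of the black upright crank handle on the carousel, 45 mm from its axis: round, 16 mm in diameter, 44 mm high (59 to 103 mm above the bench). It spins freely on its pin, so the gripper need not turn with it. This point is on its centre line, 85 mm above the bench, a good height to grip. Light plastic: squeeze under 25 N
- pad_slide (a joint): how far the felt pad's slide is withdrawn, in m: 0 = fully home, the pad touching the rim, against a hard stop; 0.035 = farthest out. Stiff: it takes about 9 N to slide and it stays where it is left
- tab_face (a point): middle of the outer face of the orange upright tab on the pad's slide, 56 mm above the bench; the tab is 34 mm wide, 8 mm thick, its top 70 mm above the bench. It lies in the -y direction of point axis, 128 mm from the axis with the pad home, farther by pad_slide otherwise. Push it straight towards the axis (+y of point axis)
- felt_pad: grey felt pad, 30 mm wide, 12 mm deep, 14 mm high, on the inner end of the slide, level with the carousel's rim. Its origin is not on the pad: it is 70 mm from the pad's inner face towards the carousel (on the carousel's axis when home), at bench height. The felt gives, about 2.2 N per mm
- marker_pen: grey and blue felt marker, 17x140x16 mm, lying in front of the sample changer; origin under its middle. Bystander
- petri_dish: round clear petri dish, 67 mm across and 16 mm high, behind the sample changer; origin under its centre. Bystander
- crucible: small white porcelain crucible, 44 mm across and 32 mm high; origin under its centre. Bystander
- amber_bottle: amber glass bottle, 64 mm across and 135 mm high; origin under its centre. Bystander

How it is judged:
By the outcome, as a careful person would: the job done as asked, in the order asked, and still so for the second after the job is handed in, with the robot touching nothing.
It also fails if it takes over 72 s, if anything falls off the work surface, if the arm or the gripper's body presses on something with over 40 N, if the wrist force passes 120 N, or if a joint passes its speed limit or range.

## Working session

There is one attempt and no reset: what is moved stays moved. The work goes in short steps, Python scripts to look and compute and a tool call to move; the robot and the scene stay as the last step left them, time stands still between calls to the robot, and variables do not carry over. Pictures are saved under pics/ and viewed, and the job is handed in when it is done.

Besides the shell and the picture viewer there is one more tool, called after "Call:" as a command line: name --argument value ..., lists and objects as JSON in quotes. servo_tool: Moves the arm, as the interface text tells. Its arguments: {"type":"object","properties":{"plan":{"type":"array"},"claw":{"type":"number"},"grip_force":{"type":"number"}},"required":["plan"]}

```bash
mkdir -p pics; ls; python3 - <<'E'
from workcell import bot, viewer
import cv2,numpy as np
s=bot.read_state();print(s)
for n in("side","top"):
    c=viewer.read_camera(n);cv2.imwrite(f"pics/{n}0.png",c["color"][:,:,::-1]);print(n,{k:np.round(v,4).tolist() for k,v in c.items() if k!="color"})
E
```

```text
pics
{'time': 0.0, 'q': array([-1.17990044e+00,  2.64768194e-01,  1.60540143e+00, -3.89321976e-06,
        1.27372705e+00, -3.69300916e-02]), 'joint_vel': array([-0.00305073, -0.00030559,  0.00066976, -0.00093935,  0.00210452,
        0.00048627]), 'joint_torque': array([ 8.07918495e-04, -5.15107477e+01, -3.67311215e+01, -1.16884439e-04,
        1.29958894e-02, -8.87256306e-06]), 'tool_pos': array([ 0.27971635, -0.61340648,  0.19843719]), 'tcp_rot': array([-3.06777248e+00, -6.66434412e-01,  6.42478574e-04]), 'wrist_force': array([ 0.32804039, -0.22458858,  0.10932156]), 'torque': array([ 0.05382257,  0.00694934, -0.00031089]), 'width': 0.9993803019904443}
side {'fx': 427.6328, 'fy': 427.6328, 'cx': 249.2186, 'cy': 193.9826, 'eye': [0.9829, 0.1851, 0.8916], 'rotation': [-1.2225, -2.5432, 0.6847]}
top {'fx': 450.7317, 'fy': 450.7317, 'cx': 262.0022, 'cy': 191.0943, 'eye': [0.4555, -0.098, 1.0127], 'rotation': [-2.1138, 2.1737, -0.1475]}
```

View pics/side0.png

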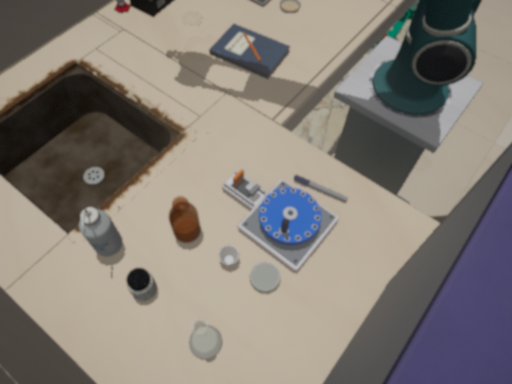

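View pics/top0.png

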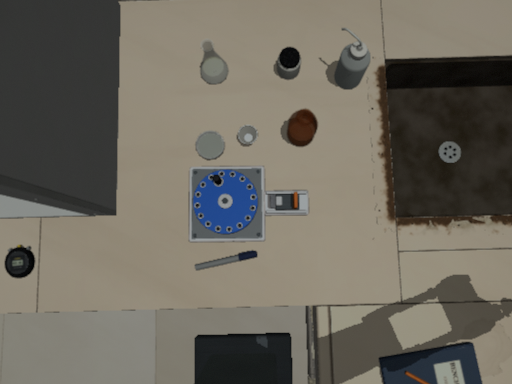

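```bash
cat > h.py <<'E'
from workcell import bot, viewer
import cv2,numpy as np
from scipy.spatial.transform import Rotation as R
def ray(c,u,v,z):
    d=R.from_rotvec(c["rotation"]).as_matrix()@np.array([(u-c["cx"])/c["fx"],(v-c["cy"])/c["fy"],1])
    e=np.array(c["eye"]);return e+d*(z-e[2])/d[2]
def comp(m):
    n,l,s,ce=cv2.connectedComponentsWithStats(m.astype(np.uint8));return [(s[i],ce[i],l==i) for i in range(1,n) if s[i,4]>8]
E
python3 - <<'E'
from h import *
for n in("side","top"):
    c=viewer.read_camera(n);I=c["color"];h=cv2.cvtColor(I,cv2.COLOR_RGB2HSV).astype(int)
    H,S,V=h[...,0],h[...,1],h[...,2]
    print(n)
    b=(H>100)&(H<125)&(S>150)&(V>90)
    b=max(comp(b),key=lambda x:x[0][4]);cn=max(cv2.findContours(b[2].astype(np.uint8),0,1)[0],key=cv2.contourArea);hu=cv2.convexHull(cn)[:,0]
    P=np.array([ray(c,u,v,.055)[:2] for u,v in hu]); ctr,r=cv2.minEnclosingCircle(P.astype(np.float32));print("disc",b[0],ctr,r)
    o=(H>3)&(H<16)&(S>150)&(V>130)
    for s,ce,m in comp(o): print("or",s,ce,ray(c,*ce,.07))
    k=(V<60)
    for s,ce,m in comp(k):
        if s[4]<400:print("blk",s,ce,ray(c,*ce,.103))
    crop=I[150:250,180:320] if n=="top" else I[150:290,200:360]
    cv2.imwrite(f"pics/{n}c.png",cv2.resize(crop,None,fx=5,fy=5 if n=="top" else 4,interpolation=2)[:600,:800,::-1])
E
```

```text
side
disc [ 260  189   60   54 1457] (0.579143226146698, -0.011557092890143394) 0.06695710867643356
or [251  45   8  14  21] [254.47619048  51.52380952] [ 0.23208057 -0.38203757  0.07      ]
or [235 171   7   9  22] [237.95454545 174.95454545] [ 0.57626359 -0.15992601  0.07      ]
blk [131   0  41  16 360] [148.925        5.34166667] [ 0.30343164 -0.71287521  0.103     ]
blk [211  52  57  25 142] [242.38732394  65.08450704] [ 0.32206828 -0.35223623  0.103     ]
blk [ 44 155  13  11  72] [ 49.20833333 160.55555556] [ 0.82695953 -0.4975568   0.103     ]
blk [102 161  19  22 159] [110.58490566 168.59748428] [ 0.75607471 -0.37540326  0.103     ]
blk [502 165  10  16  22] [507.04545455 172.04545455] [0.21131135 0.31447495 0.103     ]
blk [ 49 171  32  37 374] [ 65.41176471 187.73529412] [ 0.85025783 -0.413546    0.103     ]
blk [ 57 175   6   6  23] [ 59.17391304 177.39130435] [ 0.84169382 -0.4448955   0.103     ]
blk [283 225   3   6  15] [283.93333333 227.66666667] [0.63302614 0.00842844 0.103     ]
blk [128 269  21  22 355] [138.17183099 279.22253521] [ 0.89574026 -0.14432077  0.103   
[... 1756 characters left out ...]
349  14   7  26] [459.26923077 351.73076923] [ 0.26270555 -0.46656749  0.103     ]
blk [462 351  10   8  19] [466.89473684 354.68421053] [ 0.2568606  -0.48074296  0.103     ]
blk [447 352   6   8  20] [449.35 355.85] [ 0.25556882 -0.446804    0.103     ]
blk [461 358  20  26 203] [470.67980296 372.09359606] [ 0.22464337 -0.48502692  0.103     ]
blk [398 375   8   6  13] [402.         377.53846154] [ 0.21800886 -0.3527791   0.103     ]
blk [409 377  12   7  26] [413.15384615 380.65384615] [ 0.21178407 -0.37369895  0.103     ]
blk [389 378   6   4   9] [391.66666667 379.11111111] [ 0.21563499 -0.33279736  0.103     ]
blk [398 379   6   5  12] [400.5 381.5] [ 0.2108505  -0.34939211  0.103     ]
```

View pics/topc.png

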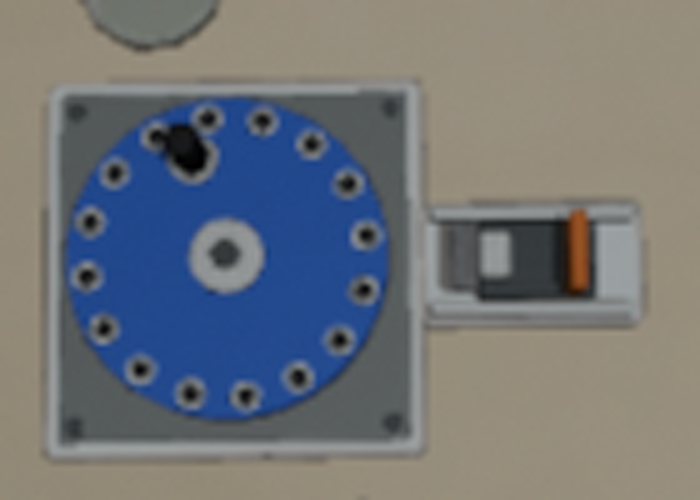

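View pics/sidec.png

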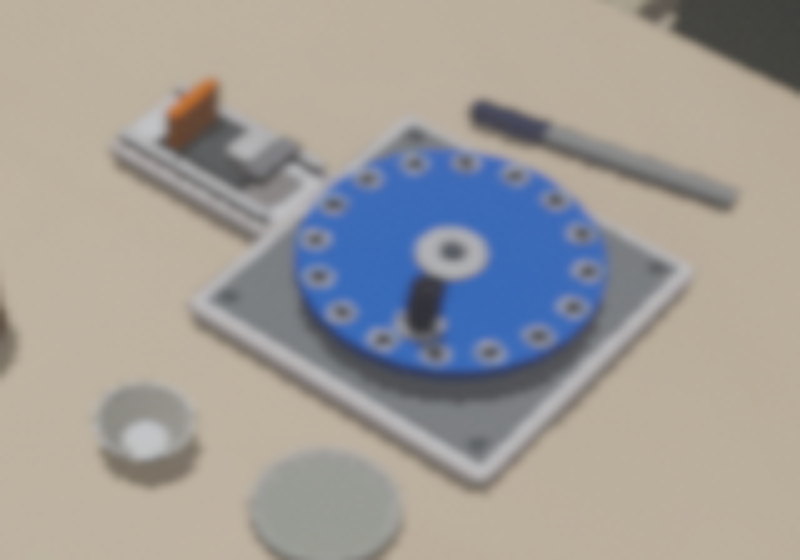

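```bash
python3 - <<'E'
from h import *
c=viewer.read_camera("top");s=viewer.read_camera("side")
def t(x,y,z): return ray(c,180+x/5-.4,150+y/5-.4,z)[:2].round(4)   # crop
def sd(x,y,z): return ray(s,200+x/5-.4,150+y/4-.4,z)[:2].round(4)
print("hub top",t(226,256,.057),"side",sd(452,252,.057))
print("base top corners",[t(*p,.022) for p in((48,86),(424,84),(424,458),(46,456))])
print("base mean",np.mean([t(*p,.022) for p in((48,86),(424,84),(424,458),(46,456))],0))
print("tongue end",t(641,203,.027),t(643,325,.027))
print("tab ends top",t(578,210,.07),t(580,293,.07),"side",sd(172,112,.07),sd(212,83,.07))
print("crank top",t(180,138,.103),"base ring",t(193,158,.058),"side top",sd(428,282,.103),"side ring",sd(421,322,.058))
print(c["color"].shape)
# disc: reuse mask, lsq circle top, also white base mask rect
I=c["color"];h=cv2.cvtColor(I,cv2.COLOR_RGB2HSV).astype(int)
H,S,V=h[...,0],h[...,1],h[...,2]
b=max(comp((H>100)&(H<125)&(S>120)&(V>70)),key=lambda x:x[0][4])
cn=max(cv2.findContours(b[2].astype(np.uint8),0,1)[0],key=cv2.contourArea);print("ell",cv2.fitEllipse(cv2.convexHull(cn)),ray(c,*cv2.fitEllipse(cv2.convexHull(cn))[0],.055))
E
```

```text
hub top [ 0.5751 -0.0138] side [ 0.5744 -0.0132]
base top corners [array([0.6585, 0.0679]), array([ 0.6546, -0.1006]), array([ 0.4881, -0.0959]), array([0.4936, 0.0695])]
base mean [ 0.5737   -0.014775]
tongue end [ 0.5973 -0.1949] [ 0.5432 -0.1935]
tab ends top [ 0.5889 -0.1639] [ 0.5536 -0.1634] side [ 0.5875 -0.1624] [ 0.5606 -0.1607]
crank top [6.186e-01 3.000e-04] base ring [ 6.178e-01 -3.000e-04] side top [6.174e-01 2.000e-04] side ring [0.6179 0.0016]
(384, 512, 3)
ell ((224.96217346191406, 201.3090057373047), (63.80107116699219, 64.4398422241211), 67.5337905883789) [ 0.5742736  -0.01392689  0.055     ]
```

```bash
cat >> h.py <<'E'
AX=np.array([.5745,-.0137]);YAW=-0.023
ex=np.array([np.cos(YAW),np.sin(YAW)]);ey=np.array([-np.sin(YAW),np.cos(YAW)])
TGT=R.from_matrix(np.array([[ey[0],ex[0],0],[ey[1],ex[1],0],[0,0,-1]]))
def delta(x,y,z):
    s=bot.read_state();r=R.from_rotvec(s["tcp_rot"]);p=np.r_[AX+x*ex+y*ey,z]
    return (r.inv().apply(p-s["tool_pos"])*100).round(2).tolist()+np.degrees((r.inv()*TGT).as_rotvec()).round(2).tolist()
def where(q=True):
    s=bot.read_state();d=s["tool_pos"][:2]-AX;f=s["wrist_force"]
    if q: print("t %.2f ax x %.2f y %.2f z %.2f mm  F ax x %.2f y %.2f z %.2f  ang %.3f r %.2f w %.3f"%(s["time"],d@ex*1e3,d@ey*1e3,s["tool_pos"][2]*1e3,f[:2]@ex,f[:2]@ey,f[2],np.arctan2(d@ey,d@ex),np.hypot(*d)*1e3,s["width"]))
    return s
E
python3 -c "
from h import *
where();print(delta(0,-.185,.198),delta(0,-.185,.047))
t=R.from_rotvec(bot.read_state()['tcp_rot']);print(TGT.as_rotvec())"
```

```text
t 0.30 ax x -280.68 y -606.82 z 199.30 mm  F ax x -0.81 y 0.91 z 0.16  ang -2.004 r 668.59 w 0.998
[43.64, -25.74, 0.15, -0.04, -0.03, -64.17] [43.64, -25.73, 15.25, -0.04, -0.03, -64.17]
[2.24684059 2.19574856 0.        ]
```

Call:
servo_tool --plan '[[[43.6, -25.7, 0.1, 0, 0, -64.2], [43.6, -25.7, 0.1, 0, 0, -64.2], [43.6, -25.7, 0.1, 0, 0, -64.2], [43.6, -25.7, 0.1, 0, 0, -64.2], [43.6, -25.7, 0.1, 0, 0, -64.2], [43.6, -25.7, 0.1, 0, 0, -64.2], [43.6, -25.7, 0.1, 0, 0, -64.2], [43.6, -25.7, 0.1, 0, 0, -64.2], [43.6, -25.7, 0.1, 0, 0, -64.2], [43.6, -25.7, 0.1, 0, 0, -64.2], [43.6, -25.7, 0.1, 0, 0, -64.2], [43.6, -25.7, 0.1, 0, 0, -64.2], [43.6, -25.7, 0.1, 0, 0, -64.2], [43.6, -25.7, 0.1, 0, 0, -64.2], [43.6, -25.7, 0.1, 0, 0, -64.2], [43.6, -25.7, 0.1, 0, 0, -64.2], [43.6, -25.7, 0.1, 0, 0, -64.2]]]' --claw 0 --grip_force 21

```text
time: 1.72
tool_pos: [0.5691, -0.2006, 0.1984]
tcp_rot: [-2.248, -2.194, 0.0]
wrist_force: [0.5, -0.3, 0.1]
width: 0.002
```

```bash
python3 -c "
from h import *
where();print(delta(0,-.182,.047))"
```

```text
t 1.72 ax x -1.06 y -187.02 z 198.45 mm  F ax x 0.55 y -0.25 z 0.07  ang -1.576 r 187.02 w 0.002
[0.5, 0.12, 15.14, -0.04, -0.02, -0.08]
```

Descend outside the tab, with the fingers shut.

Call:
servo_tool --plan '[[[0.1, 0.1, 4, 0, 0, 0], [0.1, 0.1, 8, 0, 0, 0], [0.1, 0.1, 11, 0, 0, 0], [0.1, 0.1, 13, 0, 0, 0], [0.1, 0.1, 14.5, 0, 0, 0], [0.1, 0.1, 15.1, 0, 0, 0], [0.1, 0.1, 15.1, 0, 0, 0], [0.1, 0.1, 15.1, 0, 0, 0]]]'

```text
time: 2.38
tool_pos: [0.57, -0.2007, 0.048]
tcp_rot: [-2.25, -2.192, 0.0]
wrist_force: [1.3, 0.1, 1.0]
width: -0.003
```

```bash
python3 - <<'E'
from h import *
where()
c=viewer.read_camera("side");t=viewer.read_camera("top")
a=c["color"][130:270,190:350];b=t["color"][150:250,180:340]
cv2.imwrite("pics/d1.png",np.vstack([cv2.resize(a,(560,340)),cv2.resize(b,(560,260))])[:,:,::-1][:600])
E
```

```text
t 2.38 ax x -0.16 y -187.02 z 48.02 mm  F ax x 1.28 y 0.16 z 1.05  ang -1.572 r 187.02 w -0.003
```

View pics/d1.png

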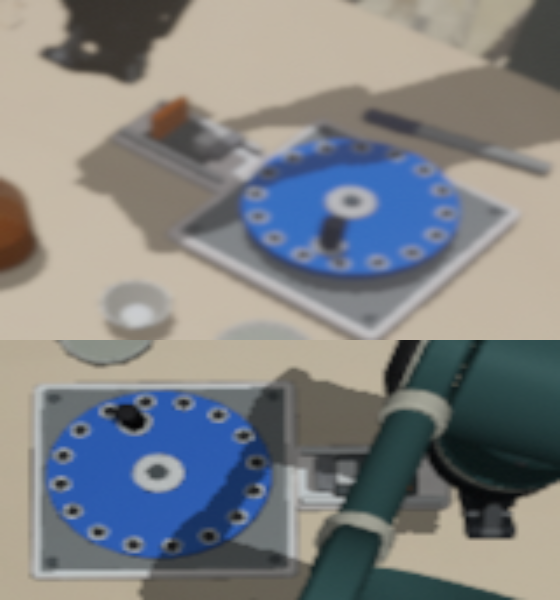

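```bash
python3 - <<'E'
from h import *
c=viewer.read_camera("side");s=where()
def proj(p):
    q=R.from_rotvec(c["rotation"]).as_matrix().T@(np.array(p)-c["eye"]);return q[:2]/q[2]*c["fx"]+[c["cx"],c["cy"]]
print(proj(s["tool_pos"]),proj(np.r_[AX-.154*ey,.07]))
cv2.imwrite("pics/d2.png",cv2.resize(c["color"][90:240,150:350],None,fx=4,fy=4,interpolation=2)[:,:,::-1])
E
```

```text
t 2.53 ax x 1.22 y -186.86 z 49.43 mm  F ax x -0.01 y -0.29 z 0.12  ang -1.564 r 186.86 w 0.003
[226.04268951 169.29889486] [236.80900363 171.67170126]
```

View pics/d2.png

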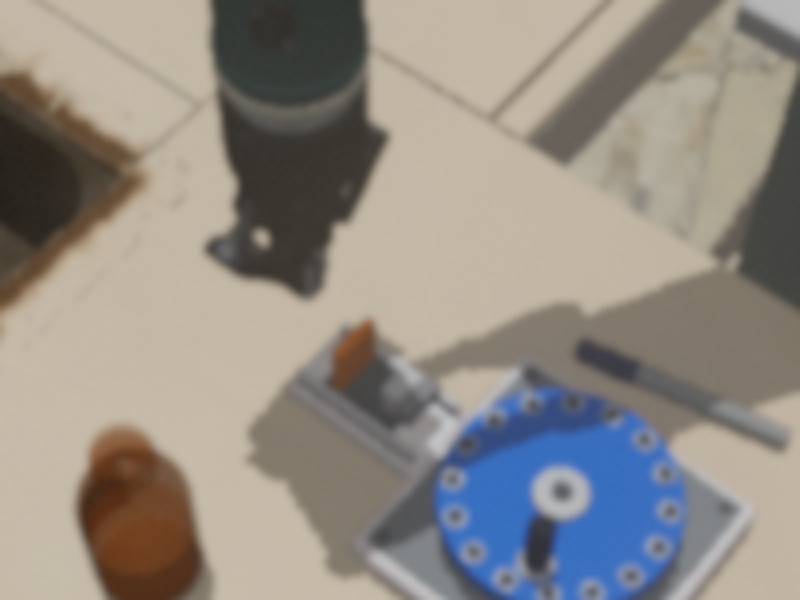

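```bash
python3 - <<'E'
from h import *
c=viewer.read_camera("side");s=where()
cv2.imwrite("pics/d3.png",cv2.resize(c["color"][125:190,190:260],None,fx=9,fy=9,interpolation=0)[:,:,::-1])
def proj(p):
    q=R.from_rotvec(c["rotation"]).as_matrix().T@(np.array(p)-c["eye"]);return (q[:2]/q[2]*c["fx"]+[c["cx"],c["cy"]]-[190,125])*9
for dz in(0,.02,.05,.073,.1):
  print(dz,proj(s["tool_pos"]+[0,0,dz]))
print(proj(s["tool_pos"]+[.04,0,.073]),proj(s["tool_pos"]+[-.04,0,.073]))
E
```

```text
t 2.58 ax x 1.15 y -186.66 z 49.32 mm  F ax x -0.07 y 0.37 z 0.27  ang -1.565 r 186.66 w -0.001
0 [325.13057695 399.17415777]
0.02 [322.34964005 356.07047092]
0.05 [317.99234038 288.53363423]
0.073 [314.49063898 234.25831404]
0.1 [310.1882129  167.57200162]
[207.86123842 338.57431794] [417.5592826  133.42581407]
```

View pics/d3.png

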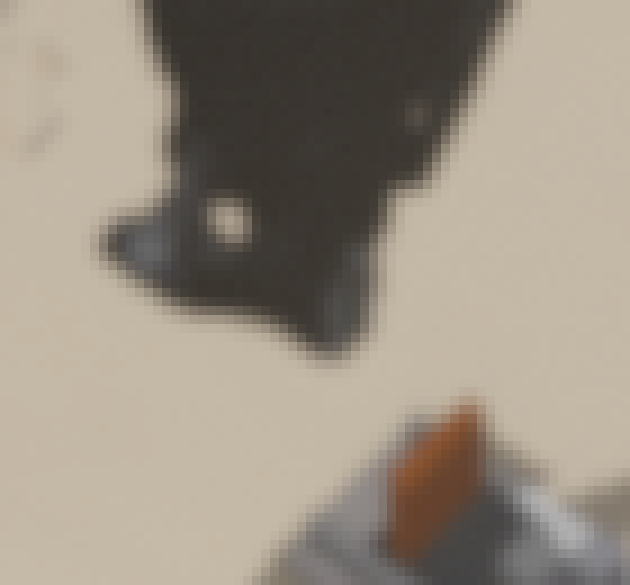

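Call:
servo_tool --plan '[[[0.3, -0.1, 0.5, 0, 0, 0], [0.6, -0.1, 1, 0, 0, 0], [0.9, -0.1, 1, 0, 0, 0], [1, -0.1, 1, 0, 0, 0], [1, -0.1, 1, 0, 0, 0]]]'

```text
time: 3.0
tool_pos: [0.5704, -0.1897, 0.039]
tcp_rot: [2.247, 2.194, 0.001]
wrist_force: [1.0, -0.0, -0.9]
width: 0.002
```

```bash
python3 - <<'E'
from h import *
c=viewer.read_camera("side");s=where()
cv2.imwrite("pics/d4.png",cv2.resize(c["color"][125:190,190:260],None,fx=9,fy=9,interpolation=0)[:,:,::-1])
E
```

```text
t 3.05 ax x 0.17 y -176.28 z 39.21 mm  F ax x -0.94 y 0.71 z 0.29  ang -1.570 r 176.28 w -0.003
```

View pics/d4.png

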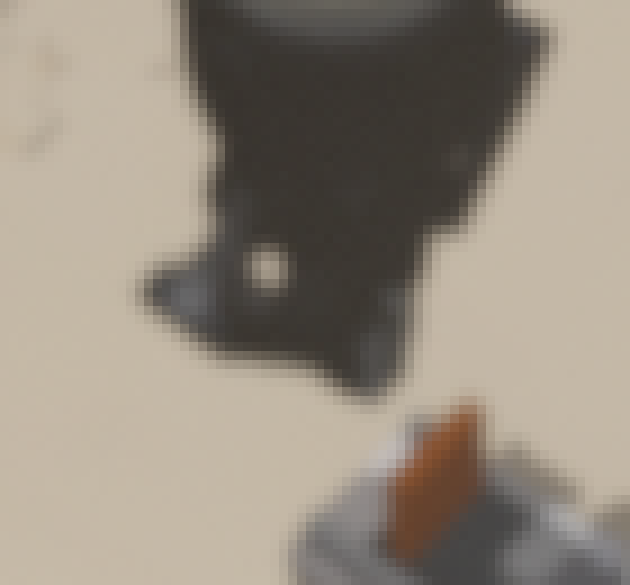

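Call:
servo_tool --plan '[[[0.3, 0, 0, 0, 0, 0], [0.6, 0, 0, 0, 0, 0], [0.9, 0, 0, 0, 0, 0], [1.1, 0, 0, 0, 0, 0], [1.3, 0, 0, 0, 0, 0], [1.5, 0, 0, 0, 0, 0], [1.7, 0, 0, 0, 0, 0]]]'

```text
time: 3.63
tool_pos: [0.571, -0.1728, 0.0392]
tcp_rot: [2.247, 2.193, 0.002]
wrist_force: [-0.3, 0.8, 0.6]
width: -0.001
```

```bash
python3 - <<'E'
from h import *
c=viewer.read_camera("side");s=where()
cv2.imwrite("pics/d5.png",cv2.resize(c["color"][125:190,190:260],None,fx=9,fy=9,interpolation=0)[:,:,::-1])
E
```

```text
t 3.68 ax x 0.18 y -158.78 z 39.23 mm  F ax x 0.34 y -0.72 z 0.25  ang -1.570 r 158.78 w -0.002
```

View pics/d5.png

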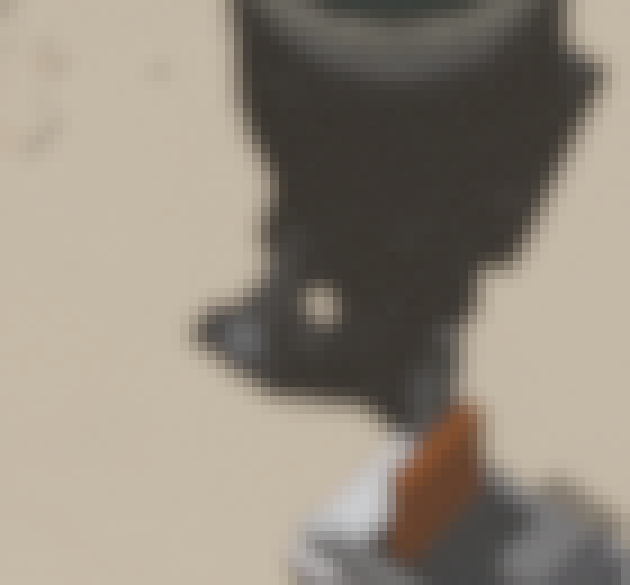

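```bash
python3 - <<'E'
from h import *
c=viewer.read_camera("side");s=where()
def proj(p):
    q=R.from_rotvec(c["rotation"]).as_matrix().T@(np.array(p)-c["eye"]);return ((q[:2]/q[2]*c["fx"]+[c["cx"],c["cy"]]+.5-[190,125])*9).round()
for x in(-.014,0,.014):
 for y in (-.170,-.159,-.148): print(x,y,[proj(np.r_[AX+x*ex+y*ey,z]).tolist() for z in(.039,.05,.06)])
print([proj(np.r_[AX+x*ex-.154*ey,.07]).tolist() for x in(-.017,.017)])
E
```

```text
t 3.73 ax x 0.18 y -159.00 z 39.22 mm  F ax x -0.16 y -0.32 z -0.22  ang -1.570 r 159.00 w 0.003
-0.014 -0.17 [[416.0, 423.0], [415.0, 400.0], [415.0, 378.0]]
-0.014 -0.159 [[448.0, 445.0], [447.0, 422.0], [447.0, 401.0]]
-0.014 -0.148 [[479.0, 468.0], [479.0, 445.0], [479.0, 424.0]]
0 -0.17 [[381.0, 457.0], [380.0, 434.0], [379.0, 413.0]]
0 -0.159 [[413.0, 479.0], [412.0, 457.0], [412.0, 435.0]]
0 -0.148 [[445.0, 502.0], [444.0, 480.0], [444.0, 459.0]]
0.014 -0.17 [[346.0, 491.0], [345.0, 468.0], [344.0, 447.0]]
0.014 -0.159 [[378.0, 514.0], [377.0, 491.0], [376.0, 470.0]]
0.014 -0.148 [[410.0, 537.0], [409.0, 515.0], [408.0, 494.0]]
[[469.0, 382.0], [382.0, 467.0]]
```

Call:
servo_tool --plan '[[[0.15, 0, 0, 0, 0, 0], [0.3, 0, 0, 0, 0, 0], [0.45, 0, 0, 0, 0, 0], [0.6, 0, 0, 0, 0, 0], [0.75, 0, 0, 0, 0, 0], [0.9, 0, 0, 0, 0, 0], [1.05, 0, 0, 0, 0, 0], [1.2, 0, 0, 0, 0, 0]]]'

```text
time: 4.4
tool_pos: [0.5713, -0.1605, 0.0392]
tcp_rot: [2.246, 2.194, 0.001]
wrist_force: [0.0, -0.8, -0.4]
width: -0.002
```

```bash
python3 - <<'E'
from h import *
c=viewer.read_camera("side");s=where()
cv2.imwrite("pics/d6.png",cv2.resize(c["color"][125:190,190:260],None,fx=9,fy=9,interpolation=0)[:,:,::-1])
E
```

```text
t 4.45 ax x 0.11 y -146.54 z 39.15 mm  F ax x -0.58 y -0.68 z 0.78  ang -1.570 r 146.54 w 0.004
```

View pics/d6.png

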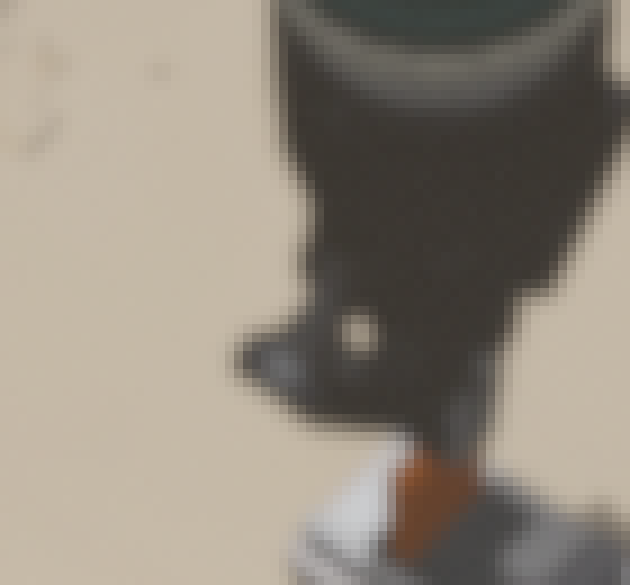

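```bash
python3 - <<'E'
from h import *
c=viewer.read_camera("side");t=viewer.read_camera("top");s=where();print(s["tcp_rot"],s["q"])
cv2.imwrite("pics/e1.png",cv2.resize(c["color"][40:190,160:290],None,fx=4,fy=4,interpolation=2)[:,:,::-1])
cv2.imwrite("pics/e2.png",cv2.resize(t["color"][130:280,210:410],None,fx=4,fy=4,interpolation=2)[:,:,::-1])
E
```

```text
t 4.55 ax x 0.13 y -146.86 z 39.18 mm  F ax x 0.07 y -1.42 z 0.15  ang -1.570 r 146.86 w 0.001
[2.24620334e+00 2.19378067e+00 1.44475044e-03] [-3.15893989e-01  2.58447132e-01  1.92864615e+00 -3.89850974e-05
  9.52450620e-01 -2.92258622e-01]
```

View pics/e1.png

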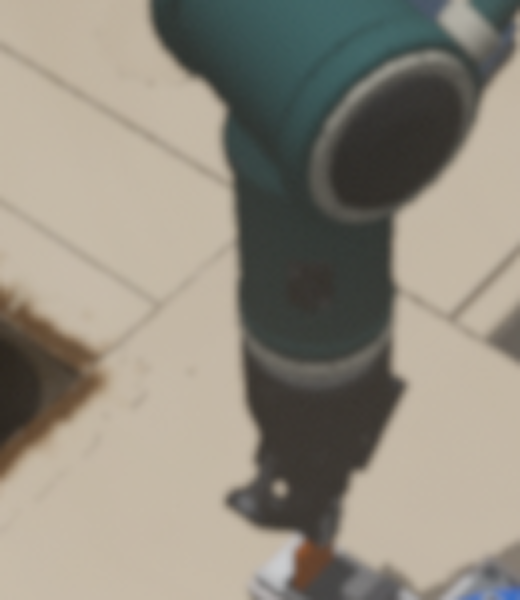

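View pics/e2.png

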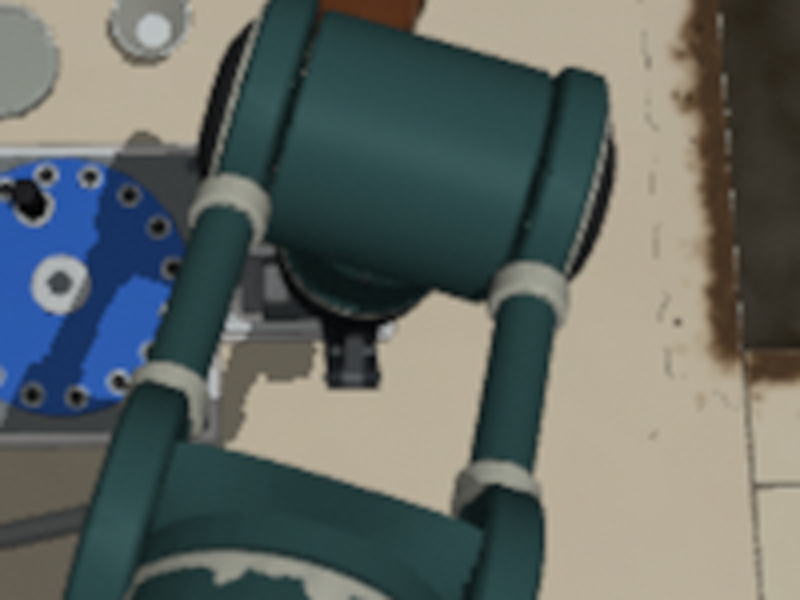

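Call:
servo_tool --plan '[[[0, 0, -1.5, 0, 0, 0], [-2, 0, -2, 0, 0, 0], [-5, 0, -1.5, 0, 0, 0], [-6.2, 0, 0, 0, 0, 0], [-6.2, 0, 1, 0, 0, 0], [-6.2, 0, 1.8, 0, 0, 0], [-6.2, 0, 2, 0, 0, 0], [-6.2, 0, 2, 0, 0, 0]]]'

```text
time: 5.22
tool_pos: [0.5682, -0.2209, 0.0171]
tcp_rot: [-2.246, -2.194, 0.0]
wrist_force: [-0.2, 0.6, -0.0]
width: -0.002
```

```bash
python3 - <<'E'
from h import *
c=viewer.read_camera("side");s=where()
cv2.imwrite("pics/d7.png",cv2.resize(c["color"][125:190,190:260],None,fx=9,fy=9,interpolation=0)[:,:,::-1])
E
```

```text
t 5.27 ax x -0.66 y -207.61 z 18.12 mm  F ax x -0.84 y 0.24 z 0.19  ang -1.574 r 207.62 w -0.001
```

View pics/d7.png

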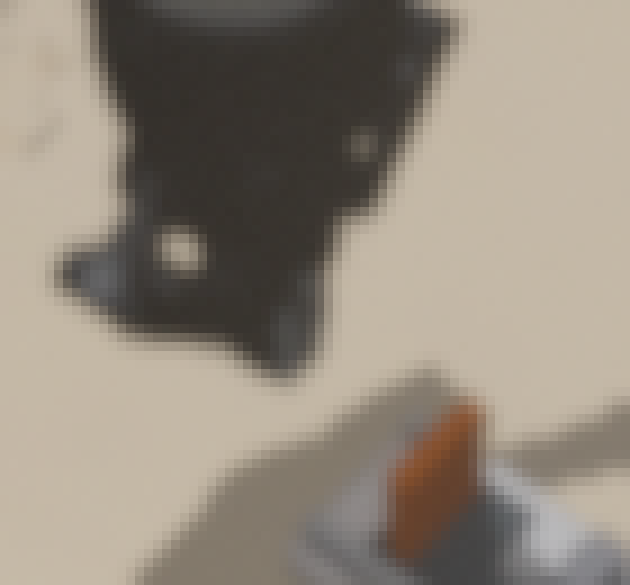

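Call:
servo_tool --plan '[[[0.4, 0.1, 0, 0, 0, 0], [0.8, 0.1, 0, 0, 0, 0], [1.1, 0.1, 0, 0, 0, 0], [1.4, 0.1, 0, 0, 0, 0], [1.6, 0.1, 0, 0, 0, 0]]]'

```text
time: 5.68
tool_pos: [0.5707, -0.2046, 0.0185]
tcp_rot: [2.246, 2.197, 0.001]
wrist_force: [0.4, -0.1, 0.9]
width: 0.001
```

Call:
servo_tool --plan '[[[0.3, 0, 0, 0, 0, 0], [0.6, 0, 0, 0, 0, 0], [0.9, 0, 0, 0, 0, 0], [1.2, 0, 0, 0, 0, 0]]]'

```text
time: 6.02
tool_pos: [0.571, -0.1923, 0.0186]
tcp_rot: [2.246, 2.197, 0.001]
wrist_force: [-0.1, -0.1, 0.1]
width: -0.005
```

```bash
python3 - <<'E'
from h import *
c=viewer.read_camera("side");s=where()
cv2.imwrite("pics/d8.png",cv2.resize(c["color"][125:190,190:260],None,fx=9,fy=9,interpolation=0)[:,:,::-1])
E
```

```text
t 6.07 ax x 0.50 y -178.13 z 18.51 mm  F ax x 0.59 y 0.46 z 0.20  ang -1.568 r 178.13 w 0.001
```

View pics/d8.png

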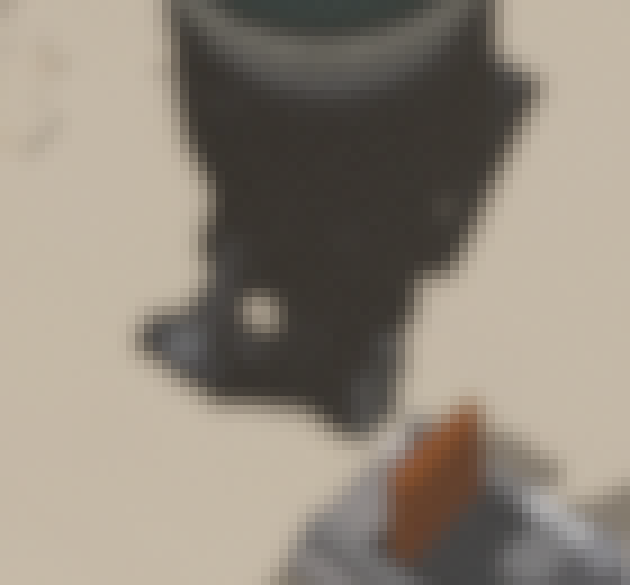

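Call:
servo_tool --plan '[[[0.2, 0, 0, 0, 0, 0], [0.4, 0, 0, 0, 0, 0], [0.6, 0, 0, 0, 0, 0], [0.8, 0, 0, 0, 0, 0], [1.0, 0, 0, 0, 0, 0], [1.2, 0, 0, 0, 0, 0], [1.4, 0, 0, 0, 0, 0]]]'

```text
time: 6.65
tool_pos: [0.5712, -0.1776, 0.0185]
tcp_rot: [-2.246, -2.197, -0.001]
wrist_force: [0.1, -0.9, -0.7]
width: -0.003
```

Call:
servo_tool --plan '[[[0.2, 0, 0, 0, 0, 0], [0.4, 0, 0, 0, 0, 0], [0.6, 0, 0, 0, 0, 0], [0.8, 0, 0, 0, 0, 0]]]'

```text
time: 6.98
tool_pos: [0.5713, -0.1723, 0.0186]
tcp_rot: [2.242, 2.196, -0.003]
wrist_force: [-1.0, -9.5, -0.9]
width: -0.003
```

```bash
python3 - <<'E'
from h import *
c=viewer.read_camera("side");s=where()
cv2.imwrite("pics/d9.png",cv2.resize(c["color"][125:190,190:260],None,fx=9,fy=9,interpolation=0)[:,:,::-1])
E
```

```text
t 7.03 ax x 0.49 y -158.22 z 18.59 mm  F ax x -1.60 y -7.75 z -2.23  ang -1.568 r 158.22 w -0.001
```

View pics/d9.png

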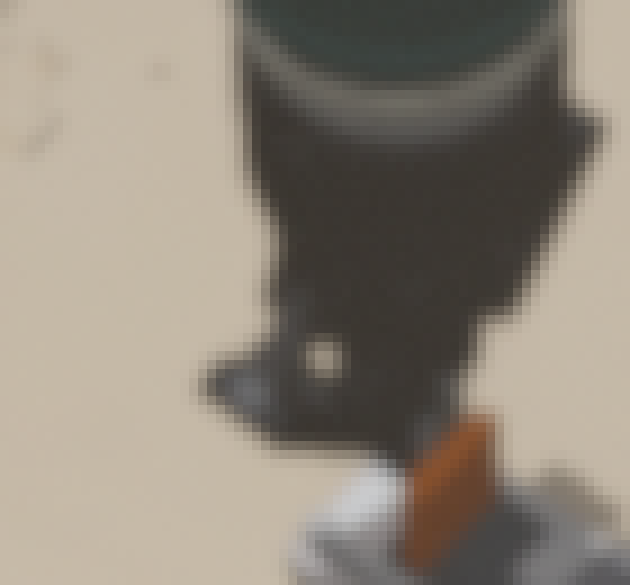

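Call:
servo_tool --plan '[[[0.2, 0, 0, 0, 0, 0], [0.4, 0, 0, 0, 0, 0], [0.6, 0, 0, 0, 0, 0], [0.8, 0, 0, 0, 0, 0], [1.0, 0, 0, 0, 0, 0], [1.2, 0, 0, 0, 0, 0], [1.4, 0, 0, 0, 0, 0]]]'

```text
time: 7.62
tool_pos: [0.5716, -0.1607, 0.0187]
tcp_rot: [2.24, 2.195, -0.007]
wrist_force: [-1.5, -9.8, -1.7]
width: -0.0
```

Call:
servo_tool --plan '[[[0.2, 0, 0, 0, 0, 0], [0.3, 0, 0, 0, 0, 0], [0.4, 0, 0, 0, 0, 0], [0.5, 0, 0, 0, 0, 0]]]'

```text
time: 7.95
tool_pos: [0.5716, -0.1583, 0.0187]
tcp_rot: [2.236, 2.194, -0.012]
wrist_force: [-0.4, -10.1, -1.0]
width: 0.003
```

```bash
python3 - <<'E'
from h import *
where()
E
```

```text
t 7.95 ax x 0.45 y -144.67 z 18.70 mm  F ax x -0.17 y -10.06 z -0.99  ang -1.568 r 144.67 w 0.003
```

Call:
servo_tool --plan '[[[0.2, 0, 0, 0, 0, 0], [0.3, 0, 0, 0, 0, 0], [0.4, 0, 0, 0, 0, 0], [0.5, 0, 0, 0, 0, 0]]]'

```text
time: 8.28
tool_pos: [0.5717, -0.156, 0.0188]
tcp_rot: [2.233, 2.192, -0.016]
wrist_force: [-1.2, -8.7, -1.7]
width: -0.001
```

Call:
servo_tool --plan '[[[0.2, 0, 0, 0, 0, 0], [0.3, 0, 0, 0, 0, 0], [0.4, 0, 0, 0, 0, 0], [0.5, 0, 0, 0, 0, 0]]]'

```text
time: 8.62
tool_pos: [0.5717, -0.1537, 0.0188]
tcp_rot: [2.23, 2.191, -0.02]
wrist_force: [-1.1, -9.5, -0.6]
width: 0.001
```

```bash
python3 - <<'E'
from h import *
where()
E
```

```text
t 8.62 ax x 0.44 y -140.02 z 18.78 mm  F ax x -0.85 y -9.54 z -0.58  ang -1.568 r 140.02 w 0.001
```

Call:
servo_tool --plan '[[[0.2, 0, 0, 0, 0, 0], [0.3, 0, 0, 0, 0, 0], [0.4, 0, 0, 0, 0, 0]]]'

```text
time: 8.87
tool_pos: [0.5718, -0.1524, 0.0189]
tcp_rot: [2.226, 2.19, -0.024]
wrist_force: [-2.2, -14.1, -1.3]
width: -0.003
```

Call:
servo_tool --plan '[[[0.2, 0, 0, 0, 0, 0], [0.3, 0, 0, 0, 0, 0], [0.4, 0, 0, 0, 0, 0]]]'

```text
time: 9.12
tool_pos: [0.5719, -0.1527, 0.019]
tcp_rot: [2.22, 2.189, -0.031]
wrist_force: [-0.9, -16.4, -2.6]
width: -0.005
```

Call:
servo_tool --plan '[[[0.2, 0, 0, 0, 0, 0], [0.3, 0, 0, 0, 0, 0], [0.4, 0, 0, 0, 0, 0]]]'

```text
time: 9.37
tool_pos: [0.5719, -0.153, 0.0191]
tcp_rot: [2.214, 2.187, -0.039]
wrist_force: [-1.4, -18.0, -3.5]
width: -0.001
```

```bash
python3 - <<'E'
from h import *
where()
c=viewer.read_camera("side")
cv2.imwrite("pics/d10.png",cv2.resize(c["color"][130:220,200:300],None,fx=6,fy=6,interpolation=0)[:,:,::-1])
E
```

```text
t 9.37 ax x 0.58 y -139.32 z 19.09 mm  F ax x -1.03 y -18.04 z -3.53  ang -1.567 r 139.32 w -0.001
```

View pics/d10.png

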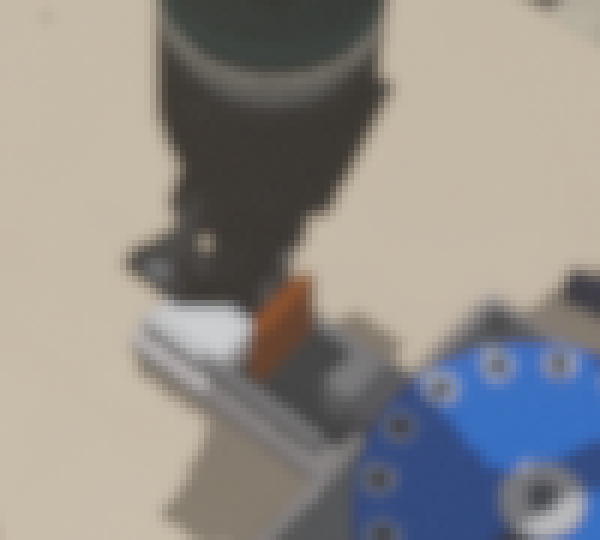

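Call:
servo_tool --plan '[[[-0.5, 0, 0, 0, 0, 0], [-1.5, 0, 0, 0, 0, 0], [-2, 0, -1, 0, 0, 0], [-2, 0, -4, 0, 0, 0], [-2, 0, -8, 0, 0, 0], [-2, 0, -11, 0, 0, 0], [-2, 0, -12, 0, 0, 0]]]'

```text
time: 10.0
tool_pos: [0.5752, -0.1695, 0.1469]
tcp_rot: [2.209, 2.181, -0.03]
wrist_force: [0.7, -0.7, 0.6]
width: -0.0
```

```bash
python3 - <<'E'
from h import *
where();print(delta(.0425,.0151,.12))
E
```

```text
t 10.00 ax x 4.26 y -155.77 z 146.95 mm  F ax x 0.73 y -0.67 z 0.56  ang -1.543 r 155.82 w -0.000
[17.14, 3.97, 2.06, 0.75, 2.3, 0.59]
```

Call:
servo_tool --plan '[[[4, 1, 0, 0.7, 2.3, 0.6], [8, 2, 0, 0.7, 2.3, 0.6], [12, 3, 0, 0.7, 2.3, 0.6], [15.5, 3.6, 0, 0.7, 2.3, 0.6], [17.2, 4, 0, 0.7, 2.3, 0.6], [17.2, 4, 0, 0.7, 2.3, 0.6], [17.2, 4, 0, 0.7, 2.3, 0.6], [17.2, 4, 0, 0.7, 2.3, 0.6]]]' --claw 5

```text
time: 10.67
tool_pos: [0.6171, 0.0013, 0.1405]
tcp_rot: [2.246, 2.196, -0.0]
wrist_force: [-0.4, -0.7, -0.5]
width: 0.583
```

```bash
python3 - <<'E'
from h import *
where();print(delta(.0430,.0151,.08))
c=viewer.read_camera("side");t=viewer.read_camera("top")
cv2.imwrite("pics/f1.png",cv2.resize(c["color"][130:280,200:360],None,fx=4,fy=4,interpolation=2)[:,:,::-1])
cv2.imwrite("pics/f2.png",cv2.resize(t["color"][130:270,180:320],None,fx=4,fy=4,interpolation=2)[:,:,::-1])
E
```

```text
t 10.67 ax x 42.22 y 16.01 z 140.51 mm  F ax x -0.38 y -0.74 z -0.48  ang 0.362 r 45.16 w 0.583
[-0.09, 0.08, 6.05, 0.02, 0.02, 0.01]
```

View pics/f1.png

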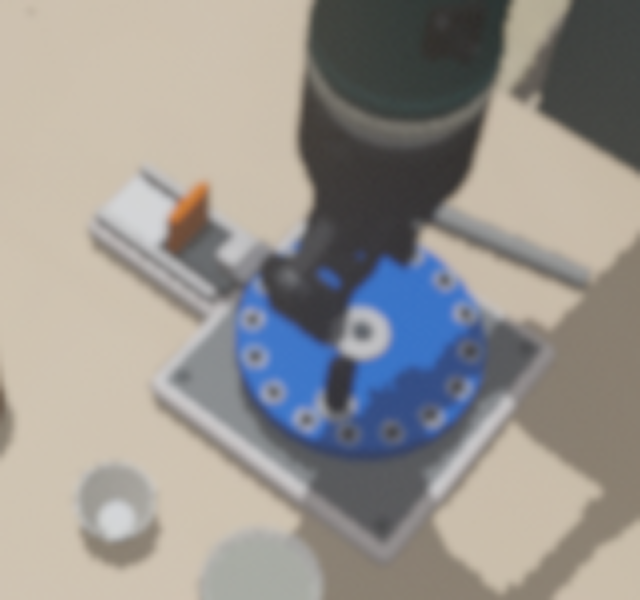

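View pics/f2.png

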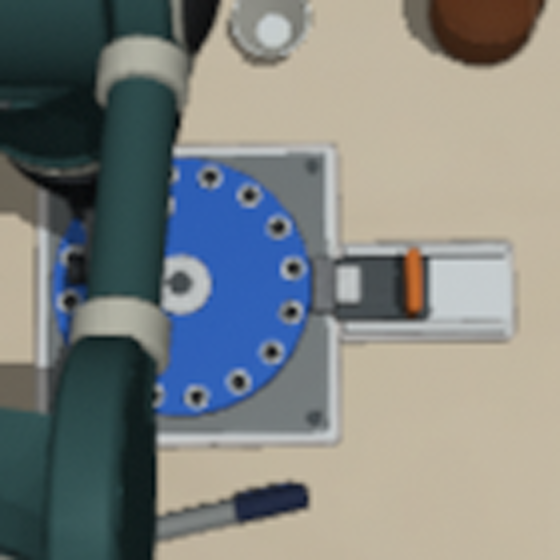

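```bash
python3 - <<'E'
from h import *
c=viewer.read_camera("side")
def proj(p):
    q=R.from_rotvec(c["rotation"]).as_matrix().T@(np.array(p)-c["eye"]);return ((q[:2]/q[2]*c["fx"]+[c["cx"],c["cy"]]+.5-[200,130])*4).round().tolist()
for x in(.067,.075,.082,.017):print(x,[proj(np.r_[AX+x*ex+.016*ey,z]) for z in(.12,.14,.16,.18,.2)])
t=viewer.read_camera("top")
h=cv2.cvtColor(t["color"],cv2.COLOR_RGB2HSV).astype(int)
for s,ce,m in comp((h[...,0]>3)&(h[...,0]<16)&(h[...,1]>150)&(h[...,2]>130)):
    p=ray(t,*(ce),.07)[:2]-AX;print(s,p@ex,p@ey)
E
```

```text
0.067 [[318.0, 382.0], [321.0, 363.0], [324.0, 345.0], [327.0, 325.0], [330.0, 305.0]]
0.075 [[308.0, 393.0], [311.0, 375.0], [313.0, 356.0], [316.0, 337.0], [319.0, 316.0]]
0.082 [[299.0, 402.0], [302.0, 384.0], [304.0, 366.0], [307.0, 347.0], [310.0, 327.0]]
0.017 [[377.0, 315.0], [381.0, 296.0], [386.0, 276.0], [390.0, 255.0], [394.0, 234.0]]
[282 193   3  15  42] 0.00042591539216271286 -0.12386680133611586
[406 372  22  12  57] -0.3578689627649742 -0.3841842008732181
```

Call:
servo_tool --plan '[[[-0.1, 0.1, 2, 0, 0, 0], [-0.1, 0.1, 4, 0, 0, 0], [-0.1, 0.1, 5.5, 0, 0, 0], [-0.1, 0.1, 6.5, 0, 0, 0], [-0.1, 0.1, 6.5, 0, 0, 0]]]'

```text
time: 11.28
tool_pos: [0.6159, -0.0012, 0.0727]
tcp_rot: [-2.248, -2.19, 0.005]
wrist_force: [-0.8, -0.3, -0.6]
width: 0.584
```

```bash
python3 - <<'E'
from h import *
where();print(delta(.0430,.0151,.05))
c=viewer.read_camera("side");t=viewer.read_camera("top")
cv2.imwrite("pics/f3.png",cv2.resize(c["color"][170:270,240:350],None,fx=6,fy=6,interpolation=2)[:,:,::-1])
E
```

```text
t 11.28 ax x 41.07 y 13.42 z 72.74 mm  F ax x -0.77 y -0.32 z -0.61  ang 0.316 r 43.21 w 0.584
[0.17, 0.2, 2.27, -0.25, 0.0, -0.18]
```

View pics/f3.png

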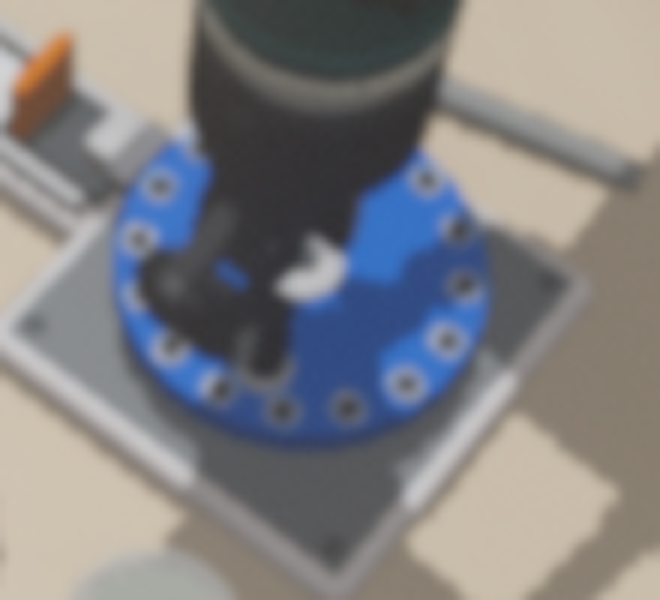

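Call:
servo_tool --plan '[[[0.2, 0.2, 0.4, 0, 0, 0], [0.2, 0.2, 0.8, 0, 0, 0], [0.2, 0.2, 1.1, 0, 0, 0], [0.2, 0.2, 1.4, 0, 0, 0], [0.2, 0.2, 1.4, 0, 0, 0]]]'

```text
time: 11.8
tool_pos: [0.6197, 0.0011, 0.061]
tcp_rot: [-2.249, -2.193, 0.001]
wrist_force: [0.2, 0.0, -0.1]
width: 0.587
```

```bash
python3 - <<'E'
from h import *
where();print(delta(.0430,.0151,.045))
c=viewer.read_camera("side")
cv2.imwrite("pics/f4.png",cv2.resize(c["color"][180:260,240:330],None,fx=7,fy=7,interpolation=2)[:,:,::-1])
def proj(p):
    q=R.from_rotvec(c["rotation"]).as_matrix().T@(np.array(p)-c["eye"]);return ((q[:2]/q[2]*c["fx"]+[c["cx"],c["cy"]]+.5-[240,180])*7).round().tolist()
for x in(.067,.075,.082,.017):print(x,[proj(np.r_[AX+x*ex+.015*ey,z]) for z in(.055,.07,.08,.09,.1)])
E
```

```text
t 11.80 ax x 44.87 y 15.79 z 61.01 mm  F ax x 0.19 y 0.01 z -0.09  ang 0.338 r 47.57 w 0.587
[-0.07, -0.19, 1.6, -0.04, 0.01, -0.14]
0.067 [[259.0, 410.0], [262.0, 389.0], [264.0, 375.0], [266.0, 361.0], [269.0, 346.0]]
0.075 [[242.0, 429.0], [245.0, 408.0], [247.0, 394.0], [250.0, 380.0], [252.0, 365.0]]
0.082 [[228.0, 445.0], [231.0, 424.0], [233.0, 410.0], [235.0, 396.0], [237.0, 382.0]]
0.017 [[357.0, 298.0], [361.0, 276.0], [365.0, 261.0], [368.0, 246.0], [371.0, 231.0]]
```

View pics/f4.png

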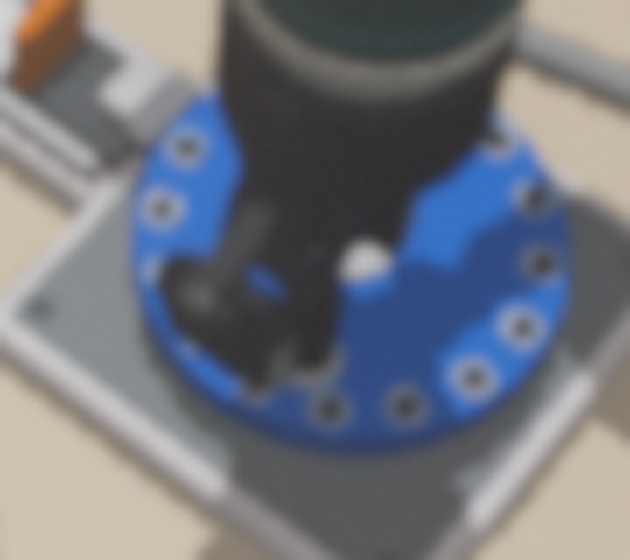

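Call:
servo_tool --plan '[[[-0.1, -0.2, 0.3, 0, 0, 0], [-0.1, -0.2, 0.6, 0, 0, 0], [-0.1, -0.2, 0.9, 0, 0, 0], [-0.1, -0.2, 0.9, 0, 0, 0]]]'

```text
time: 12.18
tool_pos: [0.617, 0.0001, 0.0513]
tcp_rot: [-2.249, -2.192, 0.002]
wrist_force: [-0.1, -0.2, -0.9]
width: 0.582
```

```bash
python3 - <<'E'
from h import *
where();print(delta(.0430,.0151,.045))
c=viewer.read_camera("side")
cv2.imwrite("pics/f5.png",cv2.resize(c["color"][190:260,240:330],None,fx=8,fy=8,interpolation=2)[:,:,::-1])
def proj(p):
    q=R.from_rotvec(c["rotation"]).as_matrix().T@(np.array(p)-c["eye"]);return ((q[:2]/q[2]*c["fx"]+[c["cx"],c["cy"]]+.5-[240,190])*8).round().tolist()
for x in(.067,.075,.082,.017):print(x,[proj(np.r_[AX+x*ex+.015*ey,z]) for z in(.055,.06,.07,.08)])
E
```

```text
t 12.18 ax x 42.21 y 14.75 z 51.29 mm  F ax x -0.14 y -0.23 z -0.92  ang 0.336 r 44.71 w 0.582
[0.03, 0.08, 0.63, -0.11, 0.01, -0.15]
0.067 [[295.0, 389.0], [297.0, 381.0], [299.0, 365.0], [302.0, 349.0]]
0.075 [[277.0, 410.0], [278.0, 402.0], [280.0, 386.0], [283.0, 370.0]]
0.082 [[261.0, 428.0], [262.0, 421.0], [264.0, 405.0], [266.0, 389.0]]
0.017 [[408.0, 261.0], [410.0, 253.0], [413.0, 236.0], [417.0, 219.0]]
```

View pics/f5.png

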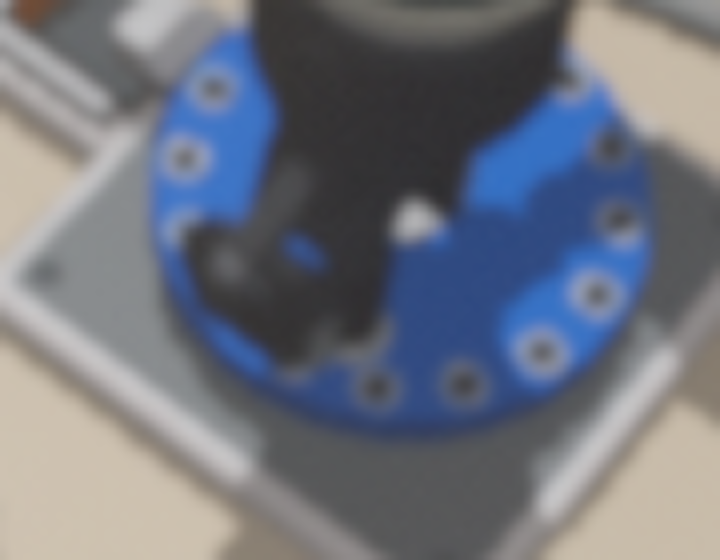

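Call:
servo_tool --plan '[[[0, 0.1, 0, 0, 0, 0], [0, 0.1, 0, 0, 0, 0], [0, 0.1, 0, 0, 0, 0], [0, 0.1, 0, 0, 0, 0], [0, 0.1, 0, 0, 0, 0], [0, 0.1, 0, 0, 0, 0]]]' --claw 0 --grip_force 21

```text
time: 12.73
tool_pos: [0.6186, 0.0001, 0.0518]
tcp_rot: [-2.249, -2.193, 0.001]
wrist_force: [0.9, -0.7, 0.2]
width: 0.177
```

```bash
python3 - <<'E'
from h import *
where()
c=viewer.read_camera("side")
cv2.imwrite("pics/f6.png",cv2.resize(c["color"][190:260,240:330],None,fx=8,fy=8,interpolation=2)[:,:,::-1])
E
```

```text
t 12.73 ax x 43.79 y 14.77 z 51.82 mm  F ax x 0.88 y -0.64 z 0.21  ang 0.325 r 46.22 w 0.177
```

View pics/f6.png

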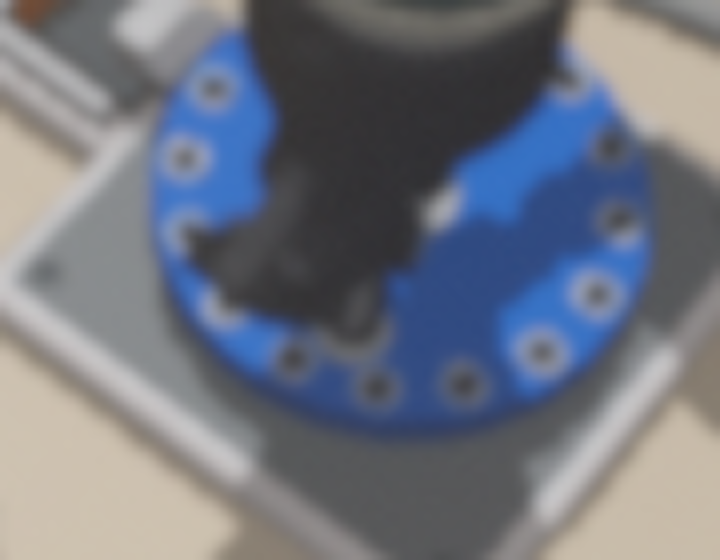

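```bash
cat >> h.py <<'E'
C0=np.array([.0011,0.0]);RR=.0451
def pose():
    s=bot.read_state();d=s["tool_pos"][:2]-AX;return np.array([d@ex,d@ey]),s
def arcs(ncall,n,dth,slip=0.0,C=C0,r=RR):
    p,s=pose();th=np.arctan2(*(p-C)[::-1])
    fz=(R.from_rotvec(s["tcp_rot"]).inv()*TGT).as_rotvec(True).round(1)
    print("th %.3f r %.2f z %.1f rot %s t %.2f"%(th,np.hypot(*(p-C))*1e3,s["tool_pos"][2]*1e3,fz,s["time"]))
    for j in range(ncall):
        rows=[]
        for k in range(1,n+1):
            q=C+r*np.array([np.cos(th+dth*k),np.sin(th+dth*k)]);d=(q-p)*100;rows.append([round(d[1],2),round(d[0],2),0,0,0,0])
        print(rows)
        th=th+dth*n-slip;p=C+r*np.array([np.cos(th),np.sin(th)])
def rep(lines,C=C0):
    for x,y,fx,fy in lines:
        d=np.array([x,y])-AX;p=np.array([d@ex,d@ey])-C;f=np.array([np.dot([fx,fy],ex),np.dot([fx,fy],ey)])
        u=p/np.hypot(*p);print("th %.3f r %.2f Ft %.2f Fr %.2f"%(np.arctan2(p[1],p[0]),np.hypot(*p)*1e3,f@[-u[1],u[0]],f@u))
E
python3 -c "
from h import *
arcs(3,10,.02,.02)"
```

```text
th 0.333 r 45.17 z 51.8 rot [-0.   0.  -0.1] t 12.78
[[np.float64(0.08), np.float64(-0.04), 0, 0, 0, 0], [np.float64(0.17), np.float64(-0.07), 0, 0, 0, 0], [np.float64(0.25), np.float64(-0.1), 0, 0, 0, 0], [np.float64(0.33), np.float64(-0.14), 0, 0, 0, 0], [np.float64(0.42), np.float64(-0.18), 0, 0, 0, 0], [np.float64(0.5), np.float64(-0.21), 0, 0, 0, 0], [np.float64(0.58), np.float64(-0.25), 0, 0, 0, 0], [np.float64(0.66), np.float64(-0.3), 0, 0, 0, 0], [np.float64(0.74), np.float64(-0.34), 0, 0, 0, 0], [np.float64(0.81), np.float64(-0.38), 0, 0, 0, 0]]
[[np.float64(0.08), np.float64(-0.05), 0, 0, 0, 0], [np.float64(0.16), np.float64(-0.09), 0, 0, 0, 0], [np.float64(0.23), np.float64(-0.14), 0, 0, 0, 0], [np.float64(0.31), np.float64(-0.19), 0, 0, 0, 0], [np.float64(0.38), np.float64(-0.24), 0, 0, 0, 0], [np.float64(0.45), np.float64(-0.29), 0, 0, 0, 0], [np.float64(0.53), np.float64(-0.35), 0, 0, 0, 0], [np.float64(0.6), np.float64(-0.4), 0, 0, 0, 0], [np.float64(0.67), np.float64(-0.46), 0, 0, 0, 0], [np.float64(0.74), np.float64(-0.52), 0, 0, 0, 0]]
[[np.float64(0.07), np.float64(-0.06), 0, 0, 0, 0], [np.float64(0.14), np.float64(-0.12), 0, 0, 0, 0], [np.float64(0.2), np.float64(-0.18), 0, 0, 0, 0], [np.float64(0.27), np.float64(-0.24), 0, 0, 0, 0], [np.float64(0.33), np.float64(-0.31), 0, 0, 0, 0], [np.float64(0.39), np.float64(-0.37), 0, 0, 0, 0], [np.float64(0.46), np.float64(-0.44), 0, 0, 0, 0], [np.float64(0.52), np.float64(-0.5), 0, 0, 0, 0], [np.float64(0.57), np.float64(-0.57), 0, 0, 0, 0], [np.float64(0.63), np.float64(-0.64), 0, 0, 0, 0]]
```

Call:
servo_tool --plan '[[[0.08, -0.04, 0, 0, 0, 0], [0.17, -0.07, 0, 0, 0, 0], [0.25, -0.1, 0, 0, 0, 0], [0.33, -0.14, 0, 0, 0, 0], [0.42, -0.18, 0, 0, 0, 0], [0.5, -0.21, 0, 0, 0, 0], [0.58, -0.25, 0, 0, 0, 0], [0.66, -0.3, 0, 0, 0, 0], [0.74, -0.34, 0, 0, 0, 0], [0.81, -0.38, 0, 0, 0, 0]]]'

```text
time: 13.62
tool_pos: [0.615, 0.0083, 0.0518]
tcp_rot: [-2.249, -2.193, 0.001]
wrist_force: [1.2, -0.7, -1.5]
width: 0.178
```

```bash
sed -i 's/rows.append(\[round(d\[1\],2),round(d\[0\],2)/rows.append([round(float(d[1]),2),round(float(d[0]),2)/' h.py; python3 -c "
from h import *
where();s=bot.read_state();rep([(*s['tool_pos'][:2],*s['wrist_force'][:2])]);arcs(3,10,.022,.02)
c=viewer.read_camera('side');cv2.imwrite('pics/g1.png',cv2.resize(c['color'][180:260,240:330],None,fx=7,fy=7,interpolation=2)[:,:,::-1])"
```

```text
t 13.62 ax x 39.96 y 22.96 z 51.84 mm  F ax x 1.21 y -0.72 z -1.46  ang 0.522 r 46.09 w 0.178
th 0.534 r 45.14 Ft -1.23 Fr 0.67
th 0.534 r 45.14 z 51.8 rot [-0.   0.  -0.1] t 13.62
[[0.08, -0.05, 0, 0, 0, 0], [0.17, -0.11, 0, 0, 0, 0], [0.25, -0.16, 0, 0, 0, 0], [0.33, -0.22, 0, 0, 0, 0], [0.41, -0.28, 0, 0, 0, 0], [0.49, -0.34, 0, 0, 0, 0], [0.57, -0.4, 0, 0, 0, 0], [0.64, -0.46, 0, 0, 0, 0], [0.72, -0.53, 0, 0, 0, 0], [0.79, -0.6, 0, 0, 0, 0]]
[[0.07, -0.07, 0, 0, 0, 0], [0.14, -0.14, 0, 0, 0, 0], [0.21, -0.21, 0, 0, 0, 0], [0.28, -0.28, 0, 0, 0, 0], [0.35, -0.35, 0, 0, 0, 0], [0.41, -0.43, 0, 0, 0, 0], [0.48, -0.5, 0, 0, 0, 0], [0.54, -0.58, 0, 0, 0, 0], [0.6, -0.66, 0, 0, 0, 0], [0.66, -0.74, 0, 0, 0, 0]]
[[0.06, -0.08, 0, 0, 0, 0], [0.11, -0.16, 0, 0, 0, 0], [0.17, -0.24, 0, 0, 0, 0], [0.22, -0.33, 0, 0, 0, 0], [0.27, -0.41, 0, 0, 0, 0], [0.32, -0.5, 0, 0, 0, 0], [0.37, -0.59, 0, 0, 0, 0], [0.41, -0.68, 0, 0, 0, 0], [0.46, -0.77, 0, 0, 0, 0], [0.5, -0.86, 0, 0, 0, 0]]
```

View pics/g1.png

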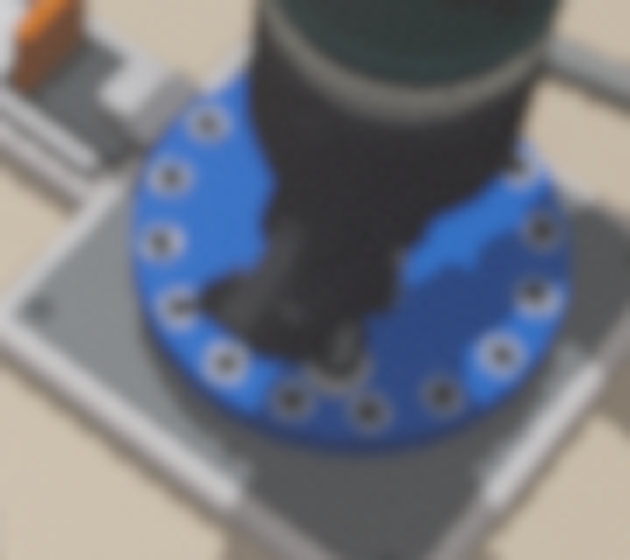

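```bash
python3 -c "
from h import *
arcs(4,10,.022,0)"
```

```text
th 0.539 r 45.14 z 51.8 rot [-0.1 -0.  -0.1] t 13.67
[[0.08, -0.06, 0, 0, 0, 0], [0.17, -0.11, 0, 0, 0, 0], [0.25, -0.16, 0, 0, 0, 0], [0.33, -0.22, 0, 0, 0, 0], [0.41, -0.28, 0, 0, 0, 0], [0.49, -0.34, 0, 0, 0, 0], [0.56, -0.4, 0, 0, 0, 0], [0.64, -0.47, 0, 0, 0, 0], [0.71, -0.53, 0, 0, 0, 0], [0.79, -0.6, 0, 0, 0, 0]]
[[0.07, -0.07, 0, 0, 0, 0], [0.14, -0.14, 0, 0, 0, 0], [0.21, -0.21, 0, 0, 0, 0], [0.28, -0.29, 0, 0, 0, 0], [0.34, -0.36, 0, 0, 0, 0], [0.4, -0.44, 0, 0, 0, 0], [0.47, -0.51, 0, 0, 0, 0], [0.53, -0.59, 0, 0, 0, 0], [0.58, -0.67, 0, 0, 0, 0], [0.64, -0.76, 0, 0, 0, 0]]
[[0.05, -0.08, 0, 0, 0, 0], [0.11, -0.17, 0, 0, 0, 0], [0.16, -0.25, 0, 0, 0, 0], [0.21, -0.34, 0, 0, 0, 0], [0.25, -0.43, 0, 0, 0, 0], [0.3, -0.51, 0, 0, 0, 0], [0.34, -0.6, 0, 0, 0, 0], [0.38, -0.69, 0, 0, 0, 0], [0.42, -0.79, 0, 0, 0, 0], [0.46, -0.88, 0, 0, 0, 0]]
[[0.04, -0.09, 0, 0, 0, 0], [0.07, -0.19, 0, 0, 0, 0], [0.1, -0.28, 0, 0, 0, 0], [0.13, -0.38, 0, 0, 0, 0], [0.15, -0.47, 0, 0, 0, 0], [0.18, -0.57, 0, 0, 0, 0], [0.2, -0.66, 0, 0, 0, 0], [0.22, -0.76, 0, 0, 0, 0], [0.24, -0.86, 0, 0, 0, 0], [0.26, -0.96, 0, 0, 0, 0]]
```

Call:
servo_tool --plan '[[[0.08, -0.06, 0, 0, 0, 0], [0.17, -0.11, 0, 0, 0, 0], [0.25, -0.16, 0, 0, 0, 0], [0.33, -0.22, 0, 0, 0, 0], [0.41, -0.28, 0, 0, 0, 0], [0.49, -0.34, 0, 0, 0, 0], [0.56, -0.4, 0, 0, 0, 0], [0.64, -0.47, 0, 0, 0, 0], [0.71, -0.53, 0, 0, 0, 0], [0.79, -0.6, 0, 0, 0, 0]]]'

```text
time: 14.5
tool_pos: [0.6089, 0.0166, 0.0518]
tcp_rot: [-2.249, -2.192, 0.001]
wrist_force: [1.1, -0.8, -1.2]
width: 0.176
```

Call:
servo_tool --plan '[[[0.07, -0.07, 0, 0, 0, 0], [0.14, -0.14, 0, 0, 0, 0], [0.21, -0.21, 0, 0, 0, 0], [0.28, -0.29, 0, 0, 0, 0], [0.34, -0.36, 0, 0, 0, 0], [0.4, -0.44, 0, 0, 0, 0], [0.47, -0.51, 0, 0, 0, 0], [0.53, -0.59, 0, 0, 0, 0], [0.58, -0.67, 0, 0, 0, 0], [0.64, -0.76, 0, 0, 0, 0]]]'

```text
time: 15.33
tool_pos: [0.6014, 0.0232, 0.0518]
tcp_rot: [-2.249, -2.192, 0.001]
wrist_force: [0.6, -0.8, -0.9]
width: 0.173
```

Call:
servo_tool --plan '[[[0.05, -0.08, 0, 0, 0, 0], [0.11, -0.17, 0, 0, 0, 0], [0.16, -0.25, 0, 0, 0, 0], [0.21, -0.34, 0, 0, 0, 0], [0.25, -0.43, 0, 0, 0, 0], [0.3, -0.51, 0, 0, 0, 0], [0.34, -0.6, 0, 0, 0, 0], [0.38, -0.69, 0, 0, 0, 0], [0.42, -0.79, 0, 0, 0, 0], [0.46, -0.88, 0, 0, 0, 0]]]'

```text
time: 16.17
tool_pos: [0.5926, 0.0279, 0.0518]
tcp_rot: [-2.249, -2.192, 0.002]
wrist_force: [0.6, -1.7, 0.1]
width: 0.176
```

Call:
servo_tool --plan '[[[0.04, -0.09, 0, 0, 0, 0], [0.07, -0.19, 0, 0, 0, 0], [0.1, -0.28, 0, 0, 0, 0], [0.13, -0.38, 0, 0, 0, 0], [0.15, -0.47, 0, 0, 0, 0], [0.18, -0.57, 0, 0, 0, 0], [0.2, -0.66, 0, 0, 0, 0], [0.22, -0.76, 0, 0, 0, 0], [0.24, -0.86, 0, 0, 0, 0], [0.26, -0.96, 0, 0, 0, 0]]]'

```text
time: 17.0
tool_pos: [0.583, 0.0306, 0.0518]
tcp_rot: [-2.249, -2.193, 0.002]
wrist_force: [1.3, -3.5, -0.9]
width: 0.177
```

```bash
python3 -c "
from h import *
rep([(.6089,.0166,1.1,-.8),(.6014,.0232,.6,-.8),(.5926,.0279,.6,-1.7),(.583,.0306,1.3,-3.5)])
arcs(3,10,.022,0)"
```

```text
th 0.762 r 45.04 Ft -1.33 Fr 0.27
th 0.984 r 45.05 Ft -0.95 Fr -0.31
th 1.206 r 44.96 Ft -1.20 Fr -1.35
th 1.428 r 44.94 Ft -1.86 Fr -3.24
th 1.429 r 44.98 z 51.8 rot [-0.1  0.  -0.1] t 17.00
[[0.02, -0.1, 0, 0, 0, 0], [0.04, -0.2, 0, 0, 0, 0], [0.04, -0.29, 0, 0, 0, 0], [0.05, -0.39, 0, 0, 0, 0], [0.06, -0.49, 0, 0, 0, 0], [0.06, -0.59, 0, 0, 0, 0], [0.06, -0.69, 0, 0, 0, 0], [0.05, -0.79, 0, 0, 0, 0], [0.05, -0.89, 0, 0, 0, 0], [0.04, -0.99, 0, 0, 0, 0]]
[[-0.01, -0.1, 0, 0, 0, 0], [-0.02, -0.2, 0, 0, 0, 0], [-0.03, -0.3, 0, 0, 0, 0], [-0.05, -0.39, 0, 0, 0, 0], [-0.07, -0.49, 0, 0, 0, 0], [-0.09, -0.59, 0, 0, 0, 0], [-0.11, -0.69, 0, 0, 0, 0], [-0.13, -0.78, 0, 0, 0, 0], [-0.16, -0.88, 0, 0, 0, 0], [-0.19, -0.97, 0, 0, 0, 0]]
[[-0.03, -0.09, 0, 0, 0, 0], [-0.06, -0.19, 0, 0, 0, 0], [-0.1, -0.28, 0, 0, 0, 0], [-0.13, -0.37, 0, 0, 0, 0], [-0.17, -0.47, 0, 0, 0, 0], [-0.21, -0.56, 0, 0, 0, 0], [-0.25, -0.65, 0, 0, 0, 0], [-0.3, -0.73, 0, 0, 0, 0], [-0.34, -0.82, 0, 0, 0, 0], [-0.39, -0.91, 0, 0, 0, 0]]
```

```bash
sed -i 's/C0=np.array(\[.0011,0.0\])/C0=np.array([.0011,-.0007])/' h.py; python3 -c "
from h import *
arcs(3,10,.022,0)"
```

```text
th 1.431 r 45.67 z 51.8 rot [-0.1  0.  -0.1] t 17.00
[[-0.04, -0.11, 0, 0, 0, 0], [-0.03, -0.21, 0, 0, 0, 0], [-0.02, -0.3, 0, 0, 0, 0], [-0.02, -0.4, 0, 0, 0, 0], [-0.01, -0.5, 0, 0, 0, 0], [-0.01, -0.6, 0, 0, 0, 0], [-0.01, -0.7, 0, 0, 0, 0], [-0.02, -0.8, 0, 0, 0, 0], [-0.02, -0.9, 0, 0, 0, 0], [-0.03, -1.0, 0, 0, 0, 0]]
[[-0.01, -0.1, 0, 0, 0, 0], [-0.02, -0.2, 0, 0, 0, 0], [-0.03, -0.3, 0, 0, 0, 0], [-0.05, -0.39, 0, 0, 0, 0], [-0.07, -0.49, 0, 0, 0, 0], [-0.09, -0.59, 0, 0, 0, 0], [-0.11, -0.69, 0, 0, 0, 0], [-0.13, -0.78, 0, 0, 0, 0], [-0.16, -0.88, 0, 0, 0, 0], [-0.19, -0.97, 0, 0, 0, 0]]
[[-0.03, -0.09, 0, 0, 0, 0], [-0.06, -0.19, 0, 0, 0, 0], [-0.1, -0.28, 0, 0, 0, 0], [-0.13, -0.37, 0, 0, 0, 0], [-0.17, -0.46, 0, 0, 0, 0], [-0.21, -0.56, 0, 0, 0, 0], [-0.26, -0.65, 0, 0, 0, 0], [-0.3, -0.73, 0, 0, 0, 0], [-0.35, -0.82, 0, 0, 0, 0], [-0.39, -0.91, 0, 0, 0, 0]]
```

Call:
servo_tool --plan '[[[-0.01, -0.1, 0, 0, 0, 0], [-0.02, -0.2, 0, 0, 0, 0], [-0.02, -0.3, 0, 0, 0, 0], [-0.02, -0.4, 0, 0, 0, 0], [-0.01, -0.5, 0, 0, 0, 0], [-0.01, -0.6, 0, 0, 0, 0], [-0.01, -0.7, 0, 0, 0, 0], [-0.02, -0.8, 0, 0, 0, 0], [-0.02, -0.9, 0, 0, 0, 0], [-0.03, -1.0, 0, 0, 0, 0]]]'

```text
time: 17.83
tool_pos: [0.5729, 0.0309, 0.0518]
tcp_rot: [-2.249, -2.192, 0.001]
wrist_force: [1.6, 2.1, -1.2]
width: 0.177
```

Call:
servo_tool --plan '[[[-0.01, -0.1, 0, 0, 0, 0], [-0.02, -0.2, 0, 0, 0, 0], [-0.03, -0.3, 0, 0, 0, 0], [-0.05, -0.39, 0, 0, 0, 0], [-0.07, -0.49, 0, 0, 0, 0], [-0.09, -0.59, 0, 0, 0, 0], [-0.11, -0.69, 0, 0, 0, 0], [-0.13, -0.78, 0, 0, 0, 0], [-0.16, -0.88, 0, 0, 0, 0], [-0.19, -0.97, 0, 0, 0, 0]]]'

```text
time: 18.67
tool_pos: [0.563, 0.0292, 0.0518]
tcp_rot: [-2.249, -2.192, 0.002]
wrist_force: [0.7, 0.6, -1.4]
width: 0.178
```

Call:
servo_tool --plan '[[[-0.03, -0.09, 0, 0, 0, 0], [-0.06, -0.19, 0, 0, 0, 0], [-0.1, -0.28, 0, 0, 0, 0], [-0.13, -0.37, 0, 0, 0, 0], [-0.17, -0.46, 0, 0, 0, 0], [-0.21, -0.56, 0, 0, 0, 0], [-0.26, -0.65, 0, 0, 0, 0], [-0.3, -0.73, 0, 0, 0, 0], [-0.35, -0.82, 0, 0, 0, 0], [-0.39, -0.91, 0, 0, 0, 0]]]'

```text
time: 19.5
tool_pos: [0.5538, 0.0253, 0.0518]
tcp_rot: [-2.249, -2.193, 0.002]
wrist_force: [1.9, -0.6, -1.1]
width: 0.168
```

```bash
python3 -c "
from h import *
where();arcs(3,10,.022,0)"
```

```text
t 19.50 ax x -21.61 y 38.55 z 51.84 mm  F ax x 1.88 y -0.54 z -1.08  ang 2.082 r 44.19 w 0.168
th 2.095 r 45.34 z 51.8 rot [-0.1  0.  -0.1] t 19.50
[[-0.07, -0.07, 0, 0, 0, 0], [-0.12, -0.16, 0, 0, 0, 0], [-0.18, -0.24, 0, 0, 0, 0], [-0.23, -0.32, 0, 0, 0, 0], [-0.29, -0.4, 0, 0, 0, 0], [-0.35, -0.48, 0, 0, 0, 0], [-0.41, -0.56, 0, 0, 0, 0], [-0.48, -0.64, 0, 0, 0, 0], [-0.54, -0.71, 0, 0, 0, 0], [-0.61, -0.79, 0, 0, 0, 0]]
[[-0.07, -0.07, 0, 0, 0, 0], [-0.14, -0.14, 0, 0, 0, 0], [-0.21, -0.21, 0, 0, 0, 0], [-0.28, -0.28, 0, 0, 0, 0], [-0.36, -0.35, 0, 0, 0, 0], [-0.43, -0.41, 0, 0, 0, 0], [-0.51, -0.47, 0, 0, 0, 0], [-0.59, -0.53, 0, 0, 0, 0], [-0.67, -0.59, 0, 0, 0, 0], [-0.75, -0.65, 0, 0, 0, 0]]
[[-0.08, -0.06, 0, 0, 0, 0], [-0.17, -0.11, 0, 0, 0, 0], [-0.25, -0.16, 0, 0, 0, 0], [-0.34, -0.21, 0, 0, 0, 0], [-0.42, -0.26, 0, 0, 0, 0], [-0.51, -0.31, 0, 0, 0, 0], [-0.6, -0.35, 0, 0, 0, 0], [-0.69, -0.39, 0, 0, 0, 0], [-0.78, -0.43, 0, 0, 0, 0], [-0.87, -0.47, 0, 0, 0, 0]]
```

Call:
servo_tool --plan '[[[-0.06, -0.08, 0, 0, 0, 0], [-0.12, -0.16, 0, 0, 0, 0], [-0.18, -0.24, 0, 0, 0, 0], [-0.23, -0.32, 0, 0, 0, 0], [-0.29, -0.4, 0, 0, 0, 0], [-0.35, -0.48, 0, 0, 0, 0], [-0.41, -0.56, 0, 0, 0, 0], [-0.48, -0.64, 0, 0, 0, 0], [-0.54, -0.71, 0, 0, 0, 0], [-0.61, -0.79, 0, 0, 0, 0]]]'

```text
time: 20.33
tool_pos: [0.5456, 0.0194, 0.0518]
tcp_rot: [-2.249, -2.193, 0.002]
wrist_force: [0.7, 1.3, -1.9]
width: 0.177
```

Call:
servo_tool --plan '[[[-0.07, -0.07, 0, 0, 0, 0], [-0.14, -0.14, 0, 0, 0, 0], [-0.21, -0.21, 0, 0, 0, 0], [-0.28, -0.28, 0, 0, 0, 0], [-0.36, -0.35, 0, 0, 0, 0], [-0.43, -0.41, 0, 0, 0, 0], [-0.51, -0.47, 0, 0, 0, 0], [-0.59, -0.53, 0, 0, 0, 0], [-0.67, -0.59, 0, 0, 0, 0], [-0.75, -0.65, 0, 0, 0, 0]]]'

```text
time: 21.17
tool_pos: [0.539, 0.0119, 0.0518]
tcp_rot: [-2.249, -2.193, 0.001]
wrist_force: [1.5, 0.1, -1.9]
width: 0.178
```

Call:
servo_tool --plan '[[[-0.08, -0.06, 0, 0, 0, 0], [-0.17, -0.11, 0, 0, 0, 0], [-0.25, -0.16, 0, 0, 0, 0], [-0.34, -0.21, 0, 0, 0, 0], [-0.42, -0.26, 0, 0, 0, 0], [-0.51, -0.31, 0, 0, 0, 0], [-0.6, -0.35, 0, 0, 0, 0], [-0.69, -0.39, 0, 0, 0, 0], [-0.78, -0.43, 0, 0, 0, 0], [-0.87, -0.47, 0, 0, 0, 0]]]'

```text
time: 22.0
tool_pos: [0.5343, 0.0033, 0.0519]
tcp_rot: [-2.249, -2.193, 0.001]
wrist_force: [3.1, 0.3, -3.1]
width: 0.178
```

```bash
python3 -c "
from h import *
where();s=bot.read_state();rep([(*s['tool_pos'][:2],*s['wrist_force'][:2])]);arcs(4,10,.022,0)"
```

```text
t 22.00 ax x -40.63 y 16.03 z 51.87 mm  F ax x 3.12 y 0.37 z -3.11  ang 2.766 r 43.67 w 0.178
th 2.760 r 44.96 Ft -1.51 Fr -2.75
th 2.760 r 44.96 z 51.9 rot [-0.   0.  -0.1] t 22.00
[[-0.09, -0.05, 0, 0, 0, 0], [-0.18, -0.08, 0, 0, 0, 0], [-0.27, -0.11, 0, 0, 0, 0], [-0.37, -0.14, 0, 0, 0, 0], [-0.46, -0.17, 0, 0, 0, 0], [-0.56, -0.2, 0, 0, 0, 0], [-0.66, -0.22, 0, 0, 0, 0], [-0.75, -0.24, 0, 0, 0, 0], [-0.85, -0.26, 0, 0, 0, 0], [-0.95, -0.28, 0, 0, 0, 0]]
[[-0.1, -0.01, 0, 0, 0, 0], [-0.2, -0.03, 0, 0, 0, 0], [-0.3, -0.04, 0, 0, 0, 0], [-0.39, -0.05, 0, 0, 0, 0], [-0.49, -0.05, 0, 0, 0, 0], [-0.59, -0.06, 0, 0, 0, 0], [-0.69, -0.06, 0, 0, 0, 0], [-0.79, -0.06, 0, 0, 0, 0], [-0.89, -0.06, 0, 0, 0, 0], [-0.99, -0.05, 0, 0, 0, 0]]
[[-0.1, 0.01, 0, 0, 0, 0], [-0.2, 0.02, 0, 0, 0, 0], [-0.3, 0.03, 0, 0, 0, 0], [-0.39, 0.04, 0, 0, 0, 0], [-0.49, 0.06, 0, 0, 0, 0], [-0.59, 0.07, 0, 0, 0, 0], [-0.69, 0.09, 0, 0, 0, 0], [-0.78, 0.12, 0, 0, 0, 0], [-0.88, 0.14, 0, 0, 0, 0], [-0.98, 0.17, 0, 0, 0, 0]]
[[-0.1, 0.03, 0, 0, 0, 0], [-0.19, 0.06, 0, 0, 0, 0], [-0.28, 0.09, 0, 0, 0, 0], [-0.38, 0.13, 0, 0, 0, 0], [-0.47, 0.16, 0, 0, 0, 0], [-0.56, 0.2, 0, 0, 0, 0], [-0.65, 0.24, 0, 0, 0, 0], [-0.74, 0.28, 0, 0, 0, 0], [-0.83, 0.33, 0, 0, 0, 0], [-0.92, 0.38, 0, 0, 0, 0]]
```

Call:
servo_tool --plan '[[[-0.1, -0.03, 0, 0, 0, 0], [-0.19, -0.05, 0, 0, 0, 0], [-0.28, -0.08, 0, 0, 0, 0], [-0.37, -0.11, 0, 0, 0, 0], [-0.46, -0.13, 0, 0, 0, 0], [-0.56, -0.16, 0, 0, 0, 0], [-0.66, -0.18, 0, 0, 0, 0], [-0.75, -0.2, 0, 0, 0, 0], [-0.85, -0.22, 0, 0, 0, 0], [-0.95, -0.24, 0, 0, 0, 0]]]'

```text
time: 22.83
tool_pos: [0.5315, -0.0062, 0.0518]
tcp_rot: [-2.249, -2.193, 0.001]
wrist_force: [1.6, 0.5, -1.4]
width: 0.179
```

Call:
servo_tool --plan '[[[-0.1, -0.01, 0, 0, 0, 0], [-0.2, -0.03, 0, 0, 0, 0], [-0.3, -0.04, 0, 0, 0, 0], [-0.39, -0.05, 0, 0, 0, 0], [-0.49, -0.05, 0, 0, 0, 0], [-0.59, -0.06, 0, 0, 0, 0], [-0.69, -0.06, 0, 0, 0, 0], [-0.79, -0.06, 0, 0, 0, 0], [-0.89, -0.06, 0, 0, 0, 0], [-0.99, -0.05, 0, 0, 0, 0]]]'

```text
time: 23.67
tool_pos: [0.5309, -0.0161, 0.0519]
tcp_rot: [-2.249, -2.193, 0.001]
wrist_force: [3.0, 1.0, -3.4]
width: 0.17
```

Call:
servo_tool --plan '[[[-0.1, 0.01, 0, 0, 0, 0], [-0.2, 0.02, 0, 0, 0, 0], [-0.3, 0.03, 0, 0, 0, 0], [-0.39, 0.04, 0, 0, 0, 0], [-0.49, 0.06, 0, 0, 0, 0], [-0.59, 0.07, 0, 0, 0, 0], [-0.69, 0.09, 0, 0, 0, 0], [-0.78, 0.12, 0, 0, 0, 0], [-0.88, 0.14, 0, 0, 0, 0], [-0.98, 0.17, 0, 0, 0, 0]]]'

```text
time: 24.5
tool_pos: [0.5324, -0.026, 0.0519]
tcp_rot: [-2.249, -2.193, 0.0]
wrist_force: [3.1, 2.7, -3.5]
width: 0.178
```

```bash
sed -i 's/C0=np.array(\[.0011/C0=np.array([.0013/' h.py;  python3 -c "
from h import *
where();s=bot.read_state();rep([(*s['tool_pos'][:2],*s['wrist_force'][:2])]);arcs(4,10,.022,0)"
```

```text
t 24.50 ax x -41.80 y -13.26 z 51.86 mm  F ax x 3.07 y 2.80 z -3.53  ang -2.834 r 43.85 w 0.178
th -2.858 r 44.89 Ft -1.83 Fr -3.73
th -2.858 r 44.89 z 51.9 rot [-0.   0.  -0.1] t 24.50
[[-0.1, 0.01, 0, 0, 0, 0], [-0.2, 0.04, 0, 0, 0, 0], [-0.29, 0.07, 0, 0, 0, 0], [-0.38, 0.11, 0, 0, 0, 0], [-0.47, 0.14, 0, 0, 0, 0], [-0.56, 0.18, 0, 0, 0, 0], [-0.66, 0.22, 0, 0, 0, 0], [-0.74, 0.27, 0, 0, 0, 0], [-0.83, 0.31, 0, 0, 0, 0], [-0.92, 0.36, 0, 0, 0, 0]]
[[-0.09, 0.05, 0, 0, 0, 0], [-0.17, 0.1, 0, 0, 0, 0], [-0.26, 0.15, 0, 0, 0, 0], [-0.34, 0.21, 0, 0, 0, 0], [-0.42, 0.26, 0, 0, 0, 0], [-0.5, 0.32, 0, 0, 0, 0], [-0.58, 0.38, 0, 0, 0, 0], [-0.66, 0.44, 0, 0, 0, 0], [-0.73, 0.51, 0, 0, 0, 0], [-0.81, 0.57, 0, 0, 0, 0]]
[[-0.07, 0.07, 0, 0, 0, 0], [-0.15, 0.13, 0, 0, 0, 0], [-0.22, 0.2, 0, 0, 0, 0], [-0.29, 0.28, 0, 0, 0, 0], [-0.35, 0.35, 0, 0, 0, 0], [-0.42, 0.42, 0, 0, 0, 0], [-0.48, 0.5, 0, 0, 0, 0], [-0.55, 0.58, 0, 0, 0, 0], [-0.61, 0.65, 0, 0, 0, 0], [-0.67, 0.73, 0, 0, 0, 0]]
[[-0.06, 0.08, 0, 0, 0, 0], [-0.11, 0.16, 0, 0, 0, 0], [-0.17, 0.25, 0, 0, 0, 0], [-0.22, 0.33, 0, 0, 0, 0], [-0.27, 0.42, 0, 0, 0, 0], [-0.32, 0.5, 0, 0, 0, 0], [-0.36, 0.59, 0, 0, 0, 0], [-0.41, 0.68, 0, 0, 0, 0], [-0.45, 0.77, 0, 0, 0, 0], [-0.49, 0.86, 0, 0, 0, 0]]
```

Call:
servo_tool --plan '[[[-0.09, 0.05, 0, 0, 0, 0], [-0.18, 0.08, 0, 0, 0, 0], [-0.27, 0.12, 0, 0, 0, 0], [-0.36, 0.15, 0, 0, 0, 0], [-0.45, 0.18, 0, 0, 0, 0], [-0.54, 0.22, 0, 0, 0, 0], [-0.64, 0.26, 0, 0, 0, 0], [-0.72, 0.31, 0, 0, 0, 0], [-0.81, 0.35, 0, 0, 0, 0], [-0.9, 0.4, 0, 0, 0, 0]]]'

```text
time: 25.33
tool_pos: [0.5361, -0.0352, 0.0518]
tcp_rot: [-2.249, -2.193, 0.001]
wrist_force: [0.7, 1.5, -2.6]
width: 0.177
```

Call:
servo_tool --plan '[[[-0.09, 0.05, 0, 0, 0, 0], [-0.17, 0.1, 0, 0, 0, 0], [-0.26, 0.15, 0, 0, 0, 0], [-0.34, 0.21, 0, 0, 0, 0], [-0.42, 0.26, 0, 0, 0, 0], [-0.5, 0.32, 0, 0, 0, 0], [-0.58, 0.38, 0, 0, 0, 0], [-0.66, 0.44, 0, 0, 0, 0], [-0.73, 0.51, 0, 0, 0, 0], [-0.81, 0.57, 0, 0, 0, 0]]]'

```text
time: 26.17
tool_pos: [0.5417, -0.0434, 0.0518]
tcp_rot: [-2.249, -2.193, 0.0]
wrist_force: [2.6, 2.6, -2.4]
width: 0.176
```

Call:
servo_tool --plan '[[[-0.07, 0.07, 0, 0, 0, 0], [-0.15, 0.13, 0, 0, 0, 0], [-0.22, 0.2, 0, 0, 0, 0], [-0.29, 0.28, 0, 0, 0, 0], [-0.35, 0.35, 0, 0, 0, 0], [-0.42, 0.42, 0, 0, 0, 0], [-0.48, 0.5, 0, 0, 0, 0], [-0.55, 0.58, 0, 0, 0, 0], [-0.61, 0.65, 0, 0, 0, 0], [-0.67, 0.73, 0, 0, 0, 0]]]'

```text
time: 27.0
tool_pos: [0.5479, -0.0494, 0.0518]
tcp_rot: [-2.248, -2.191, 0.001]
wrist_force: [-1.5, 7.1, 1.7]
width: 0.174
```

```bash
 sed -i 's/RR=.0451/RR=.0449/' h.py; python3 -c "
from h import *
where();s=bot.read_state();rep([(*s['tool_pos'][:2],*s['wrist_force'][:2])]);arcs(4,10,.022,0)"
```

```text
t 27.00 ax x -25.74 y -36.33 z 51.77 mm  F ax x -1.66 y 7.04 z 1.73  ang -2.187 r 44.52 w 0.174
th -2.220 r 44.73 Ft -5.58 Fr -4.60
th -2.220 r 44.73 z 51.8 rot [-0.1 -0.1 -0.2] t 27.00
[[-0.07, 0.07, 0, 0, 0, 0], [-0.13, 0.15, 0, 0, 0, 0], [-0.19, 0.23, 0, 0, 0, 0], [-0.24, 0.31, 0, 0, 0, 0], [-0.29, 0.4, 0, 0, 0, 0], [-0.34, 0.48, 0, 0, 0, 0], [-0.39, 0.57, 0, 0, 0, 0], [-0.43, 0.66, 0, 0, 0, 0], [-0.48, 0.75, 0, 0, 0, 0], [-0.52, 0.84, 0, 0, 0, 0]]
[[-0.04, 0.09, 0, 0, 0, 0], [-0.08, 0.18, 0, 0, 0, 0], [-0.11, 0.27, 0, 0, 0, 0], [-0.15, 0.37, 0, 0, 0, 0], [-0.18, 0.46, 0, 0, 0, 0], [-0.21, 0.55, 0, 0, 0, 0], [-0.24, 0.65, 0, 0, 0, 0], [-0.26, 0.74, 0, 0, 0, 0], [-0.29, 0.84, 0, 0, 0, 0], [-0.31, 0.94, 0, 0, 0, 0]]
[[-0.02, 0.1, 0, 0, 0, 0], [-0.04, 0.19, 0, 0, 0, 0], [-0.05, 0.29, 0, 0, 0, 0], [-0.06, 0.39, 0, 0, 0, 0], [-0.08, 0.49, 0, 0, 0, 0], [-0.08, 0.59, 0, 0, 0, 0], [-0.09, 0.68, 0, 0, 0, 0], [-0.1, 0.78, 0, 0, 0, 0], [-0.1, 0.88, 0, 0, 0, 0], [-0.1, 0.98, 0, 0, 0, 0]]
[[0.0, 0.1, 0, 0, 0, 0], [0.01, 0.2, 0, 0, 0, 0], [0.01, 0.3, 0, 0, 0, 0], [0.02, 0.39, 0, 0, 0, 0], [0.03, 0.49, 0, 0, 0, 0], [0.05, 0.59, 0, 0, 0, 0], [0.06, 0.69, 0, 0, 0, 0], [0.08, 0.79, 0, 0, 0, 0], [0.1, 0.88, 0, 0, 0, 0], [0.12, 0.98, 0, 0, 0, 0]]
```

```bash
cat >> h.py <<'E'
def fine(ncall,n,dth,leads,C=C0,r=.0445):
    p,s=pose();th=np.arctan2(*(p-C)[::-1]);print("th %.3f r %.2f"%(th,np.hypot(*(p-C))*1e3))
    for j in range(ncall):
        ld=leads[j];rows=[]
        for k in range(1,n+1):
            a=th+dth*k+ld*min(1,k/2);q=C+r*np.array([np.cos(a),np.sin(a)]);d=(q-p)*100;rows.append([round(float(d[1]),2),round(float(d[0]),2),0,0,0,0])
        print(rows)
        th+=dth*n;p=C+r*np.array([np.cos(th),np.sin(th)])
E
python3 -c "
from h import *
fine(5,5,.018,[.02,.025,.03,.03,.025])"
```

```text
th -2.220 r 44.73
[[-0.06, 0.11, 0, 0, 0, 0], [-0.13, 0.22, 0, 0, 0, 0], [-0.17, 0.28, 0, 0, 0, 0], [-0.21, 0.35, 0, 0, 0, 0], [-0.26, 0.42, 0, 0, 0, 0]]
[[-0.07, 0.12, 0, 0, 0, 0], [-0.14, 0.23, 0, 0, 0, 0], [-0.17, 0.31, 0, 0, 0, 0], [-0.21, 0.38, 0, 0, 0, 0], [-0.25, 0.45, 0, 0, 0, 0]]
[[-0.06, 0.13, 0, 0, 0, 0], [-0.12, 0.27, 0, 0, 0, 0], [-0.15, 0.34, 0, 0, 0, 0], [-0.18, 0.41, 0, 0, 0, 0], [-0.21, 0.49, 0, 0, 0, 0]]
[[-0.05, 0.14, 0, 0, 0, 0], [-0.1, 0.28, 0, 0, 0, 0], [-0.12, 0.35, 0, 0, 0, 0], [-0.15, 0.43, 0, 0, 0, 0], [-0.17, 0.51, 0, 0, 0, 0]]
[[-0.04, 0.13, 0, 0, 0, 0], [-0.07, 0.26, 0, 0, 0, 0], [-0.09, 0.34, 0, 0, 0, 0], [-0.1, 0.42, 0, 0, 0, 0], [-0.12, 0.5, 0, 0, 0, 0]]
```

Call:
servo_tool --plan '[[[-0.06, 0.11, 0, 0, 0, 0], [-0.13, 0.22, 0, 0, 0, 0], [-0.17, 0.28, 0, 0, 0, 0], [-0.21, 0.35, 0, 0, 0, 0], [-0.26, 0.42, 0, 0, 0, 0]]]'

```text
time: 27.42
tool_pos: [0.5506, -0.0514, 0.0517]
tcp_rot: [-2.246, -2.188, 0.003]
wrist_force: [-1.5, 6.0, 2.2]
width: 0.177
```

Call:
servo_tool --plan '[[[-0.07, 0.12, 0, 0, 0, 0], [-0.14, 0.23, 0, 0, 0, 0], [-0.17, 0.31, 0, 0, 0, 0], [-0.21, 0.38, 0, 0, 0, 0], [-0.25, 0.45, 0, 0, 0, 0]]]'

```text
time: 27.83
tool_pos: [0.5535, -0.0532, 0.0518]
tcp_rot: [-2.243, -2.186, 0.005]
wrist_force: [-3.2, 6.2, 2.7]
width: 0.177
```

Call:
servo_tool --plan '[[[-0.06, 0.13, 0, 0, 0, 0], [-0.12, 0.27, 0, 0, 0, 0], [-0.15, 0.34, 0, 0, 0, 0], [-0.18, 0.41, 0, 0, 0, 0], [-0.21, 0.49, 0, 0, 0, 0]]]'

```text
time: 28.25
tool_pos: [0.5567, -0.0548, 0.0517]
tcp_rot: [-2.241, -2.184, 0.008]
wrist_force: [-3.1, 6.3, 3.6]
width: 0.174
```

```bash
python3 -c "
from h import *
where();s=bot.read_state();rep([(*s['tool_pos'][:2],*s['wrist_force'][:2])]);fine(4,5,.018,[.03,.03,.025,.02])"
```

```text
t 28.25 ax x -16.85 y -41.46 z 51.74 mm  F ax x -3.20 y 6.27 z 3.56  ang -1.957 r 44.76 w 0.174
th -1.990 r 44.62 Ft -5.47 Fr -4.42
th -1.990 r 44.62
[[-0.05, 0.14, 0, 0, 0, 0], [-0.1, 0.28, 0, 0, 0, 0], [-0.13, 0.35, 0, 0, 0, 0], [-0.15, 0.43, 0, 0, 0, 0], [-0.18, 0.5, 0, 0, 0, 0]]
[[-0.05, 0.14, 0, 0, 0, 0], [-0.09, 0.28, 0, 0, 0, 0], [-0.11, 0.36, 0, 0, 0, 0], [-0.12, 0.44, 0, 0, 0, 0], [-0.14, 0.51, 0, 0, 0, 0]]
[[-0.03, 0.13, 0, 0, 0, 0], [-0.06, 0.27, 0, 0, 0, 0], [-0.07, 0.34, 0, 0, 0, 0], [-0.08, 0.42, 0, 0, 0, 0], [-0.09, 0.5, 0, 0, 0, 0]]
[[-0.02, 0.12, 0, 0, 0, 0], [-0.03, 0.25, 0, 0, 0, 0], [-0.04, 0.33, 0, 0, 0, 0], [-0.04, 0.41, 0, 0, 0, 0], [-0.05, 0.49, 0, 0, 0, 0]]
```

```bash
python3 -c "
from h import *
where()
c=viewer.read_camera('side');cv2.imwrite('pics/g2.png',cv2.resize(c['color'][160:260,220:340],None,fx=6,fy=6,interpolation=2)[:,:,::-1])
t=viewer.read_camera('top');cv2.imwrite('pics/g3.png',cv2.resize(t['color'][150:250,180:320],None,fx=5,fy=5,interpolation=2)[:,:,::-1])"
```

```text
t 28.25 ax x -16.85 y -41.46 z 51.74 mm  F ax x -3.20 y 6.27 z 3.56  ang -1.957 r 44.76 w 0.174
```

View pics/g2.png

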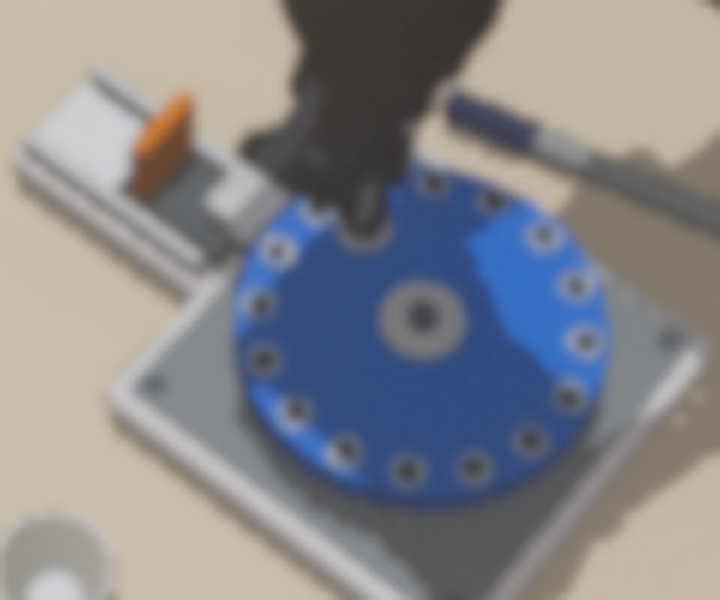

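View pics/g3.png

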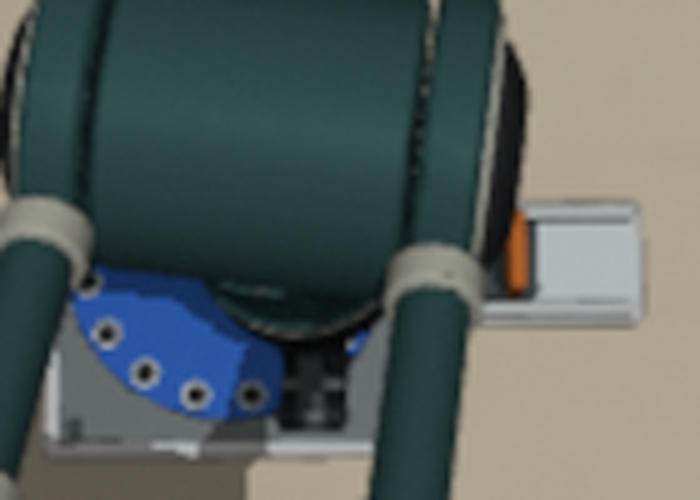

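```bash
python3 -c "
from h import *
c=viewer.read_camera('side')
for z,(a,b) in ((.057,(362,233)),(.057,(423,318))):
    p=ray(c,220+a/6-.4,160+b/6-.4,z)[:2]-AX;p=np.array([p@ex,p@ey]);print(p*1e3,np.hypot(*p),np.arctan2(p[1],p[0]))
s=bot.read_state();print(s['time'],s['torque'],s['wrist_force'],(R.from_rotvec(s['tcp_rot']).inv()*TGT).as_rotvec(True))
where()"
```

```text
[-14.3526685  -38.61825187] 0.04119913191205731 -1.9266312219454331
[-0.28335335  0.66624323] 0.0007239952756986128 1.9729211821556867
28.4 [0.83643987 0.40135056 0.05272056] [-3.32206839  4.68973538  3.51974758] [-0.68473685 -0.28071676 -0.1666333 ]
t 28.40 ax x -16.59 y -41.58 z 51.75 mm  F ax x -3.43 y 4.61 z 3.52  ang -1.950 r 44.77 w 0.176
```

```bash
python3 -c "
from h import *
fine(3,8,.018,[.04,.04,.03],r=.0438)"
```

```text
th -1.983 r 44.62
[[0.01, 0.19, 0, 0, 0, 0], [-0.05, 0.34, 0, 0, 0, 0], [-0.07, 0.42, 0, 0, 0, 0], [-0.1, 0.49, 0, 0, 0, 0], [-0.12, 0.57, 0, 0, 0, 0], [-0.14, 0.64, 0, 0, 0, 0], [-0.16, 0.72, 0, 0, 0, 0], [-0.18, 0.8, 0, 0, 0, 0]]
[[-0.04, 0.16, 0, 0, 0, 0], [-0.08, 0.32, 0, 0, 0, 0], [-0.09, 0.4, 0, 0, 0, 0], [-0.1, 0.48, 0, 0, 0, 0], [-0.11, 0.56, 0, 0, 0, 0], [-0.13, 0.64, 0, 0, 0, 0], [-0.13, 0.71, 0, 0, 0, 0], [-0.14, 0.79, 0, 0, 0, 0]]
[[-0.02, 0.14, 0, 0, 0, 0], [-0.03, 0.29, 0, 0, 0, 0], [-0.03, 0.37, 0, 0, 0, 0], [-0.03, 0.45, 0, 0, 0, 0], [-0.03, 0.52, 0, 0, 0, 0], [-0.03, 0.6, 0, 0, 0, 0], [-0.03, 0.68, 0, 0, 0, 0], [-0.03, 0.76, 0, 0, 0, 0]]
```

Call:
servo_tool --plan '[[[0, 0.19, 0, -0.7, -0.3, -0.2], [-0.05, 0.34, 0, -0.7, -0.3, -0.2], [-0.07, 0.42, 0, -0.7, -0.3, -0.2], [-0.1, 0.49, 0, -0.7, -0.3, -0.2], [-0.12, 0.57, 0, -0.7, -0.3, -0.2], [-0.14, 0.64, 0, -0.7, -0.3, -0.2], [-0.16, 0.72, 0, -0.7, -0.3, -0.2], [-0.18, 0.8, 0, -0.7, -0.3, -0.2]]]'

```text
time: 29.07
tool_pos: [0.5647, -0.0575, 0.0518]
tcp_rot: [2.245, 2.196, -0.002]
wrist_force: [-4.0, 0.2, 3.0]
width: 0.174
```

```bash
python3 -c "
from h import *
where();s=bot.read_state();rep([(*s['tool_pos'][:2],*s['wrist_force'][:2])]);print((R.from_rotvec(s['tcp_rot']).inv()*TGT).as_rotvec(True).round(1));fine(3,8,.018,[.04,.04,.03],r=.0438)"
```

```text
t 29.07 ax x -8.77 y -44.06 z 51.76 mm  F ax x -4.04 y 0.10 z 3.04  ang -1.767 r 44.93 w 0.174
th -1.799 r 44.52 Ft -3.95 Fr 0.82
[-0.   0.1  0. ]
th -1.799 r 44.52
[[0.04, 0.18, 0, 0, 0, 0], [0.01, 0.34, 0, 0, 0, 0], [-0.0, 0.42, 0, 0, 0, 0], [-0.01, 0.5, 0, 0, 0, 0], [-0.02, 0.58, 0, 0, 0, 0], [-0.03, 0.66, 0, 0, 0, 0], [-0.04, 0.73, 0, 0, 0, 0], [-0.04, 0.81, 0, 0, 0, 0]]
[[-0.01, 0.17, 0, 0, 0, 0], [-0.02, 0.33, 0, 0, 0, 0], [-0.02, 0.41, 0, 0, 0, 0], [-0.01, 0.49, 0, 0, 0, 0], [-0.01, 0.57, 0, 0, 0, 0], [-0.01, 0.65, 0, 0, 0, 0], [-0.0, 0.73, 0, 0, 0, 0], [0.01, 0.8, 0, 0, 0, 0]]
[[0.01, 0.14, 0, 0, 0, 0], [0.03, 0.29, 0, 0, 0, 0], [0.04, 0.37, 0, 0, 0, 0], [0.05, 0.44, 0, 0, 0, 0], [0.06, 0.52, 0, 0, 0, 0], [0.08, 0.6, 0, 0, 0, 0], [0.09, 0.68, 0, 0, 0, 0], [0.11, 0.75, 0, 0, 0, 0]]
```

Call:
servo_tool --plan '[[[0, 0.15, 0, 0, 0.1, 0], [-0.02, 0.3, 0, 0, 0.1, 0], [-0.04, 0.38, 0, 0, 0.1, 0], [-0.05, 0.46, 0, 0, 0.1, 0], [-0.06, 0.54, 0, 0, 0.1, 0], [-0.07, 0.62, 0, 0, 0.1, 0], [-0.08, 0.7, 0, 0, 0.1, 0], [-0.08, 0.78, 0, 0, 0.1, 0]]]'

```text
time: 29.73
tool_pos: [0.5727, -0.0587, 0.0518]
tcp_rot: [2.246, 2.197, 0.0]
wrist_force: [-1.2, -1.2, 1.6]
width: 0.178
```

```bash
python3 -c "
from h import *
where();s=bot.read_state();rep([(*s['tool_pos'][:2],*s['wrist_force'][:2])]);print((R.from_rotvec(s['tcp_rot']).inv()*TGT).as_rotvec(True).round(1));fine(3,8,.018,[.02,.02,.02],r=.0444)
fine(3,8,-.02,[-.02,-.04,-.04],r=.0444)"
```

```text
t 29.73 ax x -0.78 y -45.07 z 51.79 mm  F ax x -1.17 y -1.27 z 1.56  ang -1.588 r 45.08 w 0.178
th -1.618 r 44.42 Ft -1.11 Fr 1.33
[ 0.  -0.   0.1]
th -1.618 r 44.42
[[-0.0, 0.12, 0, 0, 0, 0], [-0.0, 0.25, 0, 0, 0, 0], [-0.0, 0.33, 0, 0, 0, 0], [0.0, 0.41, 0, 0, 0, 0], [0.01, 0.49, 0, 0, 0, 0], [0.01, 0.57, 0, 0, 0, 0], [0.02, 0.65, 0, 0, 0, 0], [0.03, 0.73, 0, 0, 0, 0]]
[[0.01, 0.12, 0, 0, 0, 0], [0.03, 0.25, 0, 0, 0, 0], [0.04, 0.33, 0, 0, 0, 0], [0.06, 0.4, 0, 0, 0, 0], [0.07, 0.48, 0, 0, 0, 0], [0.09, 0.56, 0, 0, 0, 0], [0.11, 0.64, 0, 0, 0, 0], [0.13, 0.72, 0, 0, 0, 0]]
[[0.03, 0.12, 0, 0, 0, 0], [0.07, 0.24, 0, 0, 0, 0], [0.09, 0.32, 0, 0, 0, 0], [0.12, 0.39, 0, 0, 0, 0], [0.14, 0.47, 0, 0, 0, 0], [0.17, 0.54, 0, 0, 0, 0], [0.2, 0.62, 0, 0, 0, 0], [0.23, 0.69, 0, 0, 0, 0]]
th -1.618 r 44.42
[[0.01, -0.13, 0, 0, 0, 0], [0.02, -0.27, 0, 0, 0, 0], [0.03, -0.35, 0, 0, 0, 0], [0.04, -0.44, 0, 0, 0, 0], [0.06, -0.53, 0, 0, 0, 0], [0.07, -0.62, 0, 0, 0, 0], [0.09, -0.7, 0, 0, 0, 0], [0.11, -0.79, 0, 0, 0, 0]]
[[0.04, -0.17, 0, 0, 0, 0], [0.09, -0.34, 0, 0, 0, 0], [0.11, -0.43, 0, 0, 0, 0], [0.14, -0.51, 0, 0, 0, 0], [0.17, -0.6, 0, 0, 0, 0], [0.2, -0.68, 0, 0, 0, 0], [0.23, -0.76, 0, 0, 0, 0], [0.27, -0.85, 0, 0, 0, 0]]
[[0.07, -0.16, 0, 0, 0, 0], [0.14, -0.33, 0, 0, 0, 0], [0.18, -0.41, 0, 0, 0, 0], [0.22, -0.48, 0, 0, 0, 0], [0.26, -0.56, 0, 0, 0, 0], [0.31, -0.64, 0, 0, 0, 0], [0.35, -0.72, 0, 0, 0, 0], [0.4, -0.79, 0, 0, 0, 0]]
```

```bash
python3 -c "
from h import *
fine(2,10,-.018,[-.02,-.04],r=.0445)"
```

```text
th -1.618 r 44.42
[[-0.0, -0.12, 0, 0, 0, 0], [0.01, -0.25, 0, 0, 0, 0], [0.02, -0.33, 0, 0, 0, 0], [0.03, -0.41, 0, 0, 0, 0], [0.04, -0.49, 0, 0, 0, 0], [0.06, -0.57, 0, 0, 0, 0], [0.07, -0.64, 0, 0, 0, 0], [0.09, -0.72, 0, 0, 0, 0], [0.1, -0.8, 0, 0, 0, 0], [0.12, -0.88, 0, 0, 0, 0]]
[[0.04, -0.16, 0, 0, 0, 0], [0.09, -0.33, 0, 0, 0, 0], [0.11, -0.4, 0, 0, 0, 0], [0.14, -0.48, 0, 0, 0, 0], [0.17, -0.55, 0, 0, 0, 0], [0.19, -0.63, 0, 0, 0, 0], [0.22, -0.7, 0, 0, 0, 0], [0.26, -0.78, 0, 0, 0, 0], [0.29, -0.85, 0, 0, 0, 0], [0.32, -0.92, 0, 0, 0, 0]]
```

Call:
servo_tool --plan '[[[0, -0.1, 0, 0, 0, 0], [0.01, -0.2, 0, 0, 0, 0], [0.02, -0.3, 0, 0, 0, 0], [0.03, -0.4, 0, 0, 0, 0], [0.04, -0.49, 0, 0, 0, 0], [0.06, -0.57, 0, 0, 0, 0], [0.07, -0.64, 0, 0, 0, 0], [0.09, -0.72, 0, 0, 0, 0], [0.1, -0.8, 0, 0, 0, 0], [0.12, -0.88, 0, 0, 0, 0]]]'

```text
time: 30.57
tool_pos: [0.5644, -0.0574, 0.0518]
tcp_rot: [2.245, 2.196, 0.001]
wrist_force: [4.3, -1.0, -3.6]
width: 0.175
```

```bash
python3 -c "
from h import *
where();s=bot.read_state();rep([(*s['tool_pos'][:2],*s['wrist_force'][:2])]);print((R.from_rotvec(s['tcp_rot']).inv()*TGT).as_rotvec(True).round(1));
fine(1,10,-.018,[-.04],r=.0445)"
```

```text
t 30.57 ax x -9.07 y -43.93 z 51.85 mm  F ax x 4.33 y -0.91 z -3.59  ang -1.774 r 44.85 w 0.175
th -1.806 r 44.45 Ft 4.42 Fr -0.13
[0.1 0.  0.1]
th -1.806 r 44.45
[[0.04, -0.16, 0, 0, 0, 0], [0.09, -0.33, 0, 0, 0, 0], [0.11, -0.4, 0, 0, 0, 0], [0.14, -0.48, 0, 0, 0, 0], [0.17, -0.55, 0, 0, 0, 0], [0.2, -0.63, 0, 0, 0, 0], [0.23, -0.7, 0, 0, 0, 0], [0.26, -0.78, 0, 0, 0, 0], [0.29, -0.85, 0, 0, 0, 0], [0.33, -0.92, 0, 0, 0, 0]]
```

Call:
servo_tool --plan '[[[0.04, -0.14, 0, 0.1, 0, 0.1], [0.08, -0.29, 0, 0.1, 0, 0.1], [0.11, -0.38, 0, 0.1, 0, 0.1], [0.14, -0.47, 0, 0.1, 0, 0.1], [0.17, -0.55, 0, 0.1, 0, 0.1], [0.2, -0.63, 0, 0.1, 0, 0.1], [0.23, -0.7, 0, 0.1, 0, 0.1], [0.26, -0.78, 0, 0.1, 0, 0.1], [0.29, -0.85, 0, 0.1, 0, 0.1], [0.33, -0.92, 0, 0.1, 0, 0.1]]]'

```text
time: 31.4
tool_pos: [0.5561, -0.0543, 0.0519]
tcp_rot: [2.247, 2.194, 0.001]
wrist_force: [5.6, -2.7, -5.6]
width: 0.173
```

```bash
python3 -c "
from h import *
where();s=bot.read_state();rep([(*s['tool_pos'][:2],*s['wrist_force'][:2])]);print((R.from_rotvec(s['tcp_rot']).inv()*TGT).as_rotvec(True).round(1));
fine(1,10,-.018,[-.04],r=.0445)"
```

```text
t 31.40 ax x -17.47 y -41.02 z 51.90 mm  F ax x 5.65 y -2.52 z -5.56  ang -1.973 r 44.59 w 0.173
th -2.006 r 44.48 Ft 6.19 Fr -0.10
[ 0.1  0.  -0.1]
th -2.006 r 44.48
[[0.07, -0.15, 0, 0, 0, 0], [0.15, -0.3, 0, 0, 0, 0], [0.19, -0.37, 0, 0, 0, 0], [0.23, -0.44, 0, 0, 0, 0], [0.28, -0.51, 0, 0, 0, 0], [0.32, -0.58, 0, 0, 0, 0], [0.36, -0.64, 0, 0, 0, 0], [0.41, -0.71, 0, 0, 0, 0], [0.46, -0.77, 0, 0, 0, 0], [0.5, -0.84, 0, 0, 0, 0]]
```

Call:
servo_tool --plan '[[[0.07, -0.14, 0, 0.1, 0, 0], [0.14, -0.28, 0, 0.1, 0, 0], [0.19, -0.37, 0, 0.1, 0, 0], [0.23, -0.44, 0, 0.1, 0, 0], [0.28, -0.51, 0, 0.1, 0, 0], [0.32, -0.58, 0, 0.1, 0, 0], [0.36, -0.64, 0, 0.1, 0, 0]]]'

```text
time: 31.98
tool_pos: [0.5501, -0.0508, 0.0519]
tcp_rot: [2.247, 2.194, -0.001]
wrist_force: [5.4, -0.9, -4.0]
width: 0.174
```

```bash
python3 -c "
from h import *
where();s=bot.read_state();rep([(*s['tool_pos'][:2],*s['wrist_force'][:2])]);print((R.from_rotvec(s['tcp_rot']).inv()*TGT).as_rotvec(True).round(1));
fine(2,7,-.018,[-.04,-.04],r=.0445)"
```

```text
t 31.98 ax x -23.52 y -37.68 z 51.88 mm  F ax x 5.44 y -0.79 z -3.97  ang -2.129 r 44.42 w 0.174
th -2.162 r 44.54 Ft 4.96 Fr -2.37
[ 0.   0.1 -0. ]
th -2.162 r 44.54
[[0.1, -0.14, 0, 0, 0, 0], [0.2, -0.27, 0, 0, 0, 0], [0.25, -0.33, 0, 0, 0, 0], [0.3, -0.4, 0, 0, 0, 0], [0.36, -0.46, 0, 0, 0, 0], [0.41, -0.52, 0, 0, 0, 0], [0.46, -0.57, 0, 0, 0, 0]]
[[0.11, -0.13, 0, 0, 0, 0], [0.23, -0.25, 0, 0, 0, 0], [0.29, -0.3, 0, 0, 0, 0], [0.35, -0.36, 0, 0, 0, 0], [0.41, -0.41, 0, 0, 0, 0], [0.47, -0.46, 0, 0, 0, 0], [0.53, -0.51, 0, 0, 0, 0]]
```

Call:
servo_tool --plan '[[[0.1, -0.12, 0, 0, 0, 0], [0.2, -0.24, 0, 0, 0, 0], [0.25, -0.31, 0, 0, 0, 0], [0.3, -0.38, 0, 0, 0, 0], [0.36, -0.44, 0, 0, 0, 0], [0.41, -0.5, 0, 0, 0, 0], [0.46, -0.55, 0, 0, 0, 0]]]'

```text
time: 32.57
tool_pos: [0.5442, -0.0459, 0.0518]
tcp_rot: [2.248, 2.195, -0.002]
wrist_force: [1.7, -0.6, -0.9]
width: 0.177
```

```bash
python3 -c "
from h import *
where();s=bot.read_state();rep([(*s['tool_pos'][:2],*s['wrist_force'][:2])]);print((R.from_rotvec(s['tcp_rot']).inv()*TGT).as_rotvec(True).round(1));
fine(2,10,-.018,[-.02,-.0],r=.0445)"
```

```text
t 32.57 ax x -29.55 y -32.90 z 51.84 mm  F ax x 1.67 y -0.57 z -0.87  ang -2.303 r 44.23 w 0.177
th -2.335 r 44.60 Ft 1.60 Fr -0.74
[-0.   0.1 -0. ]
th -2.335 r 44.60
[[0.09, -0.08, 0, 0, 0, 0], [0.18, -0.17, 0, 0, 0, 0], [0.24, -0.22, 0, 0, 0, 0], [0.3, -0.28, 0, 0, 0, 0], [0.36, -0.33, 0, 0, 0, 0], [0.43, -0.38, 0, 0, 0, 0], [0.49, -0.43, 0, 0, 0, 0], [0.55, -0.48, 0, 0, 0, 0], [0.62, -0.52, 0, 0, 0, 0], [0.68, -0.57, 0, 0, 0, 0]]
[[0.07, -0.05, 0, 0, 0, 0], [0.13, -0.09, 0, 0, 0, 0], [0.2, -0.14, 0, 0, 0, 0], [0.27, -0.18, 0, 0, 0, 0], [0.33, -0.22, 0, 0, 0, 0], [0.4, -0.26, 0, 0, 0, 0], [0.47, -0.3, 0, 0, 0, 0], [0.54, -0.34, 0, 0, 0, 0], [0.62, -0.37, 0, 0, 0, 0], [0.69, -0.41, 0, 0, 0, 0]]
```

Call:
servo_tool --plan '[[[0.07, -0.07, 0, 0, 0, 0], [0.14, -0.14, 0, 0, 0, 0], [0.21, -0.2, 0, 0, 0, 0], [0.28, -0.26, 0, 0, 0, 0], [0.35, -0.32, 0, 0, 0, 0], [0.42, -0.38, 0, 0, 0, 0], [0.49, -0.43, 0, 0, 0, 0]]]'

```text
time: 33.15
tool_pos: [0.5398, -0.0409, 0.0518]
tcp_rot: [2.248, 2.195, -0.002]
wrist_force: [-0.1, -1.6, -0.8]
width: 0.179
```

```bash
python3 -c "
from h import *
where();s=bot.read_state();rep([(*s['tool_pos'][:2],*s['wrist_force'][:2])]);print((R.from_rotvec(s['tcp_rot']).inv()*TGT).as_rotvec(True).round(1));
fine(1,14,.0195,[.0],r=.0445)"
```

```text
t 33.15 ax x -34.06 y -27.97 z 51.82 mm  F ax x -0.11 y -1.60 z -0.78  ang -2.454 r 44.07 w 0.179
th -2.485 r 44.65 Ft 1.20 Fr 1.06
[-0.   0.1 -0. ]
th -2.485 r 44.65
[[-0.06, 0.07, 0, 0, 0, 0], [-0.13, 0.12, 0, 0, 0, 0], [-0.19, 0.18, 0, 0, 0, 0], [-0.26, 0.23, 0, 0, 0, 0], [-0.32, 0.29, 0, 0, 0, 0], [-0.38, 0.35, 0, 0, 0, 0], [-0.44, 0.41, 0, 0, 0, 0], [-0.51, 0.48, 0, 0, 0, 0], [-0.56, 0.54, 0, 0, 0, 0], [-0.62, 0.61, 0, 0, 0, 0], [-0.68, 0.67, 0, 0, 0, 0], [-0.73, 0.74, 0, 0, 0, 0], [-0.79, 0.81, 0, 0, 0, 0], [-0.84, 0.88, 0, 0, 0, 0]]
```

Call:
servo_tool --plan '[[[-0.06, 0.06, 0, 0, 0, 0], [-0.13, 0.12, 0, 0, 0, 0], [-0.19, 0.18, 0, 0, 0, 0], [-0.26, 0.23, 0, 0, 0, 0], [-0.32, 0.29, 0, 0, 0, 0], [-0.38, 0.35, 0, 0, 0, 0], [-0.44, 0.41, 0, 0, 0, 0], [-0.51, 0.48, 0, 0, 0, 0], [-0.56, 0.54, 0, 0, 0, 0], [-0.62, 0.61, 0, 0, 0, 0], [-0.68, 0.67, 0, 0, 0, 0], [-0.73, 0.74, 0, 0, 0, 0], [-0.79, 0.81, 0, 0, 0, 0]]]'

```text
time: 34.23
tool_pos: [0.5473, -0.0487, 0.0518]
tcp_rot: [-2.247, -2.194, 0.003]
wrist_force: [-4.0, 3.4, 4.0]
width: 0.177
```

```bash
python3 -c "
from h import *
where();s=bot.read_state();rep([(*s['tool_pos'][:2],*s['wrist_force'][:2])]);print((R.from_rotvec(s['tcp_rot']).inv()*TGT).as_rotvec(True).round(1));
fine(1,10,.018,[.04],r=.0444)"
```

```text
t 34.23 ax x -26.42 y -35.66 z 51.77 mm  F ax x -4.06 y 3.33 z 4.01  ang -2.208 r 44.38 w 0.177
th -2.241 r 44.61 Ft -5.26 Fr -0.09
[-0.1  0.  -0.1]
th -2.241 r 44.61
[[-0.09, 0.15, 0, 0, 0, 0], [-0.18, 0.29, 0, 0, 0, 0], [-0.23, 0.35, 0, 0, 0, 0], [-0.27, 0.42, 0, 0, 0, 0], [-0.31, 0.49, 0, 0, 0, 0], [-0.35, 0.56, 0, 0, 0, 0], [-0.39, 0.63, 0, 0, 0, 0], [-0.43, 0.7, 0, 0, 0, 0], [-0.47, 0.77, 0, 0, 0, 0], [-0.5, 0.84, 0, 0, 0, 0]]
```

Call:
servo_tool --plan '[[[-0.07, 0.12, 0, -0.1, 0, -0.1], [-0.15, 0.24, 0, -0.1, 0, -0.1], [-0.22, 0.34, 0, -0.1, 0, -0.1], [-0.27, 0.42, 0, -0.1, 0, -0.1], [-0.31, 0.49, 0, -0.1, 0, -0.1], [-0.35, 0.56, 0, -0.1, 0, -0.1], [-0.39, 0.63, 0, -0.1, 0, -0.1], [-0.43, 0.7, 0, -0.1, 0, -0.1], [-0.47, 0.77, 0, -0.1, 0, -0.1], [-0.5, 0.84, 0, -0.1, 0, -0.1]]]'

```text
time: 35.07
tool_pos: [0.5547, -0.0537, 0.0518]
tcp_rot: [-2.245, -2.196, 0.002]
wrist_force: [-4.8, 2.9, 5.2]
width: 0.177
```

```bash
python3 -c "
from h import *
where();s=bot.read_state();rep([(*s['tool_pos'][:2],*s['wrist_force'][:2])]);print((R.from_rotvec(s['tcp_rot']).inv()*TGT).as_rotvec(True).round(1));
fine(1,16,.018,[.04],r=.0444)"
```

```text
t 35.07 ax x -18.87 y -40.41 z 51.75 mm  F ax x -4.82 y 2.80 z 5.24  ang -2.008 r 44.60 w 0.177
th -2.041 r 44.54 Ft -5.57 Fr -0.32
[-0.1  0.   0.1]
th -2.041 r 44.54
[[-0.06, 0.16, 0, 0, 0, 0], [-0.13, 0.31, 0, 0, 0, 0], [-0.16, 0.39, 0, 0, 0, 0], [-0.19, 0.46, 0, 0, 0, 0], [-0.21, 0.54, 0, 0, 0, 0], [-0.24, 0.61, 0, 0, 0, 0], [-0.27, 0.69, 0, 0, 0, 0], [-0.29, 0.76, 0, 0, 0, 0], [-0.31, 0.84, 0, 0, 0, 0], [-0.33, 0.92, 0, 0, 0, 0], [-0.35, 1.0, 0, 0, 0, 0], [-0.37, 1.07, 0, 0, 0, 0], [-0.38, 1.15, 0, 0, 0, 0], [-0.4, 1.23, 0, 0, 0, 0], [-0.41, 1.31, 0, 0, 0, 0], [-0.42, 1.39, 0, 0, 0, 0]]
```

```bash
cat >> h.py <<'E'
def phase(c,I=None,verbose=False):
    I=c["color"] if I is None else I
    g=I.astype(int); pts=[]
    h=cv2.cvtColor(I,cv2.COLOR_RGB2HSV).astype(int)
    notblue=((h[...,1]<120)).astype(np.uint8)
    n,l,s,ce=cv2.connectedComponentsWithStats(notblue)
    for i in range(1,n):
        if 6<s[i,4]<60:
            p=ray(c,*ce[i],.055)[:2]-AX;p=np.array([p@ex,p@ey]);r=np.hypot(*p)
            if .052<r<.066: pts.append([np.arctan2(p[1],p[0]),r,s[i,4]])
    pts=np.array(pts)
    if len(pts)==0: return None
    a=pts[:,0];ph=np.angle(np.exp(16j*a).mean())/16;res=np.angle(np.exp(16j*(a-ph)))/16
    for _ in range(3):
        k=abs(res-np.median(res))<.05;ph=np.angle(np.exp(16j*a[k]).mean())/16;res=np.angle(np.exp(16j*(a-ph)))/16
    print("phase %.4f n %d/%d sd %.4f r %.4f"%(ph,k.sum(),len(a),res[k].std(),pts[k,1].mean()));return ph
E
python3 -c "
from h import *
c=viewer.read_camera('side');phase(c)
cv2.imwrite('pics/g4f.png',c['color'][:,:,::-1])
phase(c,cv2.imread('pics/side0.png')[:,:,::-1].copy())
t=viewer.read_camera('top');phase(t);phase(t,cv2.imread('pics/top0.png')[:,:,::-1].copy())
where()
"
```

```text
phase 0.1266 n 2/2 sd 0.0035 r 0.0608
phase 0.1418 n 1/1 sd 0.0000 r 0.0620
phase 0.1533 n 2/2 sd 0.0031 r 0.0599
t 35.17 ax x -18.69 y -40.54 z 51.73 mm  F ax x -3.55 y 2.81 z 4.50  ang -2.003 r 44.64 w 0.175
```

```bash
cat >> h.py <<'E'
from scipy.ndimage import map_coordinates
def hphase(c,I,lo,hi,C=(0,0)):
    M=R.from_rotvec(c["rotation"]).as_matrix()
    g=I.astype(float);sat=(g[...,2]-g[...,0])/(g.sum(2)+30)   # blueness
    a=np.linspace(lo,hi,int((hi-lo)/.005));out=0
    for r in(.058,.060,.062):
        P=np.c_[AX+np.outer(C[0]+r*np.cos(a),ex)+np.outer(C[1]+r*np.sin(a),ey),np.full(len(a),.055)]
        q=(P-c["eye"])@M;u=q[:,0]/q[:,2]*c["fx"]+c["cx"];v=q[:,1]/q[:,2]*c["fy"]+c["cy"]
        out=out+map_coordinates(sat,[v,u],order=1)
    A=np.c_[np.ones_like(a),a,a**2,np.cos(16*a),np.sin(16*a)];k=np.linalg.lstsq(A,out,rcond=None)[0]
    ph=np.arctan2(-k[4],-k[3])/16;print("phase %.4f amp %.3f"%(ph,np.hypot(k[3],k[4])));return ph
E
python3 -c "
from h import *
S=viewer.read_camera('side');T=viewer.read_camera('top')
i0=cv2.imread('pics/side0.png')[:,:,::-1];t0=cv2.imread('pics/top0.png')[:,:,::-1];i1=cv2.imread('pics/g4f.png')[:,:,::-1]
for lo,hi in((1.18,3.53),(-2.75,-.4),(-1.2,-.4),(.8,3.15)):
  print(lo,hi);hphase(S,i0,lo,hi);hphase(T,t0,lo,hi)
print('now');hphase(S,i1,-.8,1.556);hphase(S,i1,.4,2.756);hphase(S,i1,-.8,2.734);where()
"
```

```text
1.18 3.53
phase 0.1284 amp 0.378
phase 0.1326 amp 0.641
-2.75 -0.4
phase 0.1505 amp 0.370
phase 0.1558 amp 0.641
-1.2 -0.4
phase 0.1604 amp 0.377
phase 0.1533 amp 0.648
0.8 3.15
phase 0.1289 amp 0.382
phase 0.1311 amp 0.644
now
phase 0.1213 amp 0.356
phase 0.1030 amp 0.342
phase 0.1126 amp 0.355
t 35.27 ax x -18.68 y -40.52 z 51.75 mm  F ax x -4.02 y 2.58 z 5.49  ang -2.003 r 44.62 w 0.175
```

```bash
python3 -c "
from h import *
fine(1,10,.018,[.03],r=.0444)"
```

```text
th -2.036 r 44.55
[[-0.05, 0.14, 0, 0, 0, 0], [-0.11, 0.27, 0, 0, 0, 0], [-0.14, 0.35, 0, 0, 0, 0], [-0.17, 0.42, 0, 0, 0, 0], [-0.2, 0.5, 0, 0, 0, 0], [-0.22, 0.57, 0, 0, 0, 0], [-0.25, 0.65, 0, 0, 0, 0], [-0.27, 0.72, 0, 0, 0, 0], [-0.29, 0.8, 0, 0, 0, 0], [-0.31, 0.88, 0, 0, 0, 0]]
```

Call:
servo_tool --plan '[[[-0.05, 0.12, 0, 0, 0, 0], [-0.1, 0.24, 0, 0, 0, 0], [-0.14, 0.34, 0, 0, 0, 0], [-0.17, 0.42, 0, 0, 0, 0], [-0.2, 0.5, 0, 0, 0, 0], [-0.22, 0.57, 0, 0, 0, 0], [-0.25, 0.65, 0, 0, 0, 0], [-0.27, 0.72, 0, 0, 0, 0], [-0.29, 0.8, 0, 0, 0, 0], [-0.31, 0.88, 0, 0, 0, 0]]]'

```text
time: 36.1
tool_pos: [0.5638, -0.0573, 0.0517]
tcp_rot: [-2.245, -2.197, 0.002]
wrist_force: [-3.8, 0.8, 3.7]
width: 0.176
```

```bash
python3 -c "
from h import *
where();s=bot.read_state();rep([(*s['tool_pos'][:2],*s['wrist_force'][:2])]);print((R.from_rotvec(s['tcp_rot']).inv()*TGT).as_rotvec(True).round(1));
fine(1,10,.018,[.0],r=.0444)"
```

```text
t 36.10 ax x -9.68 y -43.86 z 51.74 mm  F ax x -3.79 y 0.73 z 3.74  ang -1.788 r 44.92 w 0.176
th -1.820 r 44.54 Ft -3.85 Fr 0.23
[-0.1  0.   0.1]
th -1.820 r 44.54
[[-0.01, 0.08, 0, 0, 0, 0], [-0.02, 0.16, 0, 0, 0, 0], [-0.04, 0.24, 0, 0, 0, 0], [-0.05, 0.32, 0, 0, 0, 0], [-0.07, 0.39, 0, 0, 0, 0], [-0.08, 0.47, 0, 0, 0, 0], [-0.09, 0.55, 0, 0, 0, 0], [-0.1, 0.63, 0, 0, 0, 0], [-0.11, 0.71, 0, 0, 0, 0], [-0.11, 0.79, 0, 0, 0, 0]]
```

```bash
python3 -c "
from h import *
fine(2,10,-.018,[-.03,-.03],r=.0445)"
```

```text
th -1.820 r 44.54
[[0.04, -0.14, 0, 0, 0, 0], [0.09, -0.28, 0, 0, 0, 0], [0.11, -0.36, 0, 0, 0, 0], [0.14, -0.43, 0, 0, 0, 0], [0.17, -0.51, 0, 0, 0, 0], [0.2, -0.58, 0, 0, 0, 0], [0.23, -0.66, 0, 0, 0, 0], [0.26, -0.73, 0, 0, 0, 0], [0.29, -0.8, 0, 0, 0, 0], [0.33, -0.87, 0, 0, 0, 0]]
[[0.06, -0.13, 0, 0, 0, 0], [0.13, -0.26, 0, 0, 0, 0], [0.17, -0.33, 0, 0, 0, 0], [0.21, -0.4, 0, 0, 0, 0], [0.25, -0.47, 0, 0, 0, 0], [0.29, -0.54, 0, 0, 0, 0], [0.34, -0.61, 0, 0, 0, 0], [0.38, -0.67, 0, 0, 0, 0], [0.43, -0.74, 0, 0, 0, 0], [0.47, -0.8, 0, 0, 0, 0]]
```

Call:
servo_tool --plan '[[[0.04, -0.13, 0, 0, 0, 0], [0.08, -0.26, 0, 0, 0, 0], [0.11, -0.36, 0, 0, 0, 0], [0.14, -0.44, 0, 0, 0, 0], [0.17, -0.52, 0, 0, 0, 0], [0.2, -0.6, 0, 0, 0, 0], [0.23, -0.68, 0, 0, 0, 0], [0.26, -0.75, 0, 0, 0, 0], [0.3, -0.83, 0, 0, 0, 0], [0.34, -0.91, 0, 0, 0, 0]]]'

```text
time: 36.93
tool_pos: [0.557, -0.0548, 0.0519]
tcp_rot: [2.242, 2.194, 0.001]
wrist_force: [4.6, -3.6, -5.1]
width: 0.174
```

Call:
servo_tool --plan '[[[0.06, -0.12, 0, 0, 0, 0], [0.12, -0.24, 0, 0, 0, 0], [0.17, -0.33, 0, 0, 0, 0], [0.21, -0.4, 0, 0, 0, 0], [0.25, -0.47, 0, 0, 0, 0], [0.29, -0.54, 0, 0, 0, 0], [0.34, -0.61, 0, 0, 0, 0], [0.38, -0.67, 0, 0, 0, 0], [0.43, -0.74, 0, 0, 0, 0], [0.47, -0.8, 0, 0, 0, 0]]]'

```text
time: 37.77
tool_pos: [0.5498, -0.0505, 0.0519]
tcp_rot: [2.241, 2.193, 0.002]
wrist_force: [3.2, -3.2, -4.6]
width: 0.176
```

```bash
python3 -c "
from h import *
where();s=bot.read_state();rep([(*s['tool_pos'][:2],*s['wrist_force'][:2])]);print((R.from_rotvec(s['tcp_rot']).inv()*TGT).as_rotvec(True).round(1));
fine(1,10,.018,[.035],r=.0444)"
```

```text
t 37.77 ax x -23.85 y -37.40 z 51.86 mm  F ax x 3.32 y -3.14 z -4.60  ang -2.139 r 44.36 w 0.176
th -2.172 r 44.49 Ft 4.52 Fr 0.72
[0.3 0.2 0.1]
th -2.172 r 44.49
[[-0.08, 0.14, 0, 0, 0, 0], [-0.16, 0.27, 0, 0, 0, 0], [-0.2, 0.34, 0, 0, 0, 0], [-0.24, 0.41, 0, 0, 0, 0], [-0.28, 0.48, 0, 0, 0, 0], [-0.31, 0.55, 0, 0, 0, 0], [-0.35, 0.62, 0, 0, 0, 0], [-0.38, 0.7, 0, 0, 0, 0], [-0.41, 0.77, 0, 0, 0, 0], [-0.44, 0.84, 0, 0, 0, 0]]
```

Call:
servo_tool --plan '[[[-0.07, 0.12, 0, 0.2, 0.1, 0], [-0.14, 0.24, 0, 0.2, 0.1, 0], [-0.2, 0.34, 0, 0.2, 0.1, 0], [-0.24, 0.41, 0, 0.2, 0.1, 0], [-0.28, 0.48, 0, 0.2, 0.1, 0], [-0.31, 0.55, 0, 0.2, 0.1, 0], [-0.35, 0.62, 0, 0.2, 0.1, 0], [-0.37, 0.68, 0, 0.2, 0.1, 0]]]'

```text
time: 38.43
tool_pos: [0.5541, -0.0533, 0.0517]
tcp_rot: [-2.244, -2.196, 0.004]
wrist_force: [-5.0, 1.9, 4.1]
width: 0.177
```

```bash
cat > chk.py <<'E'
from h import *
where();s=bot.read_state();rep([(*s['tool_pos'][:2],*s['wrist_force'][:2])])
S=viewer.read_camera('side');I=S['color'];C=(.001,.0007)
i0=cv2.imread('pics/side0.png')[:,:,::-1]
for lo,hi in((-.8,1.556),(.4,2.756),(-.8,2.734)):
    p=hphase(S,I,lo,hi,C);print('  carousel %.4f'%(p-.19635-5*np.pi/8+(np.pi/8 if p<-.05 else 0)))
hphase(S,i0,1.18,3.53,C);hphase(S,i0,-2.75,-.4,C);hphase(S,i0,-1.2,-.42,C)
E
python3 chk.py
```

```text
t 38.43 ax x -19.47 y -40.10 z 51.75 mm  F ax x -5.09 y 1.77 z 4.12  ang -2.023 r 44.58 w 0.177
th -2.056 r 44.54 Ft -5.32 Fr 0.81
phase 0.1052 amp 0.362
  carousel -2.0546
phase 0.1054 amp 0.345
  carousel -2.0545
phase 0.1048 amp 0.365
  carousel -2.0550
phase 0.1439 amp 0.380
phase 0.1383 amp 0.374
phase 0.1409 amp 0.376
```

Call:
servo_tool --plan '[[[-0.05, 0.1, 0, 0, 0, 0], [-0.08, 0.18, 0, 0, 0, 0], [-0.1, 0.25, 0, 0, 0, 0], [-0.11, 0.28, 0, 0, 0, 0]]]'

```text
time: 38.82
tool_pos: [0.5554, -0.054, 0.0517]
tcp_rot: [-2.241, -2.193, 0.007]
wrist_force: [-6.0, 2.3, 5.6]
width: 0.179
```

```bash
python3 chk.py
```

```text
t 38.82 ax x -18.15 y -40.76 z 51.72 mm  F ax x -6.00 y 2.14 z 5.59  ang -1.990 r 44.62 w 0.179
th -2.023 r 44.53 Ft -6.33 Fr 0.70
phase 0.1385 amp 0.360
  carousel -2.0213
phase 0.1403 amp 0.370
  carousel -2.0195
phase 0.1385 amp 0.376
  carousel -2.0213
phase 0.1439 amp 0.380
phase 0.1383 amp 0.374
phase 0.1409 amp 0.376
```

Call:
servo_tool --plan '[[[0.01, -0.02, 0, 0, 0, 0], [0.02, -0.04, 0, 0, 0, 0], [0.02, -0.04, 0, 0, 0, 0]]]'

```text
time: 39.12
tool_pos: [0.5552, -0.0539, 0.0518]
tcp_rot: [-2.242, -2.194, 0.007]
wrist_force: [-1.3, -0.2, 0.9]
width: 0.173
```

```bash
python3 chk.py | head -6
```

```text
t 39.12 ax x -18.34 y -40.66 z 51.81 mm  F ax x -1.33 y -0.26 z 0.93  ang -1.995 r 44.60 w 0.173
th -2.028 r 44.53 Ft -1.07 Fr 0.82
phase 0.1371 amp 0.357
  carousel -2.0228
phase 0.1395 amp 0.367
  carousel -2.0203
```

Call:
servo_tool --plan '[[[0, 0, 0, 0, 0, 0], [0, 0, 0, 0, 0, 0], [0, 0, 0, 0, 0, 0], [0, 0, 0, 0, 0, 0], [0, 0, 0, 0, 0, 0]]]' --claw 4

```text
time: 39.58
tool_pos: [0.5553, -0.0539, 0.0517]
tcp_rot: [-2.242, -2.194, 0.007]
wrist_force: [-0.4, 0.5, -0.9]
width: 0.468
```

```bash
python3 chk.py | head -6
```

```text
t 39.58 ax x -18.31 y -40.66 z 51.73 mm  F ax x -0.44 y 0.47 z -0.86  ang -1.994 r 44.59 w 0.468
th -2.027 r 44.51 Ft -0.60 Fr -0.23
phase 0.1375 amp 0.355
  carousel -2.0223
phase 0.1396 amp 0.367
  carousel -2.0202
```

Released without shifting the carousel. Lift straight up.

Call:
servo_tool --plan '[[[0, 0, -0.5, 0, 0, 0], [0, 0, -1.5, 0, 0, 0], [0, 0, -3, 0, 0, 0], [0, 0, -5, 0, 0, 0], [0, 0, -8, 0, 0, 0], [0, 0, -11, 0, 0, 0], [0, 0, -13, 0, 0, 0], [0, 0, -14, 0, 0, 0]]]'

```text
time: 40.3
tool_pos: [0.5587, -0.0544, 0.197]
tcp_rot: [2.245, 2.197, 0.0]
wrist_force: [0.6, 0.4, 1.0]
width: 0.466
```

Call:
servo_tool --plan '[[[-3, 0, -1, 0, 0, 0], [-7, 0, -1, 0, 0, 0], [-11, 0, -1, 0, 0, 0], [-15, 0, -1, 0, 0, 0], [-19, 0, -1, 0, 0, 0], [-23, 0, -1, 0, 0, 0], [-25, 0, -1, 0, 0, 0], [-25, 0, -1, 0, 0, 0], [-25, 0, -1, 0, 0, 0]]]'

```text
time: 41.05
tool_pos: [0.5526, -0.3052, 0.2063]
tcp_rot: [-2.247, -2.194, -0.0]
wrist_force: [-0.1, 0.7, -1.0]
width: 0.471
```

```bash
python3 - <<'E'
from h import *
where();C=(.001,.0007)
S=viewer.read_camera('side');T=viewer.read_camera('top')
for c,n in((S,'s'),(T,'t')):
  for lo,hi in((-.8,1.556),(.4,2.756)):
    p=hphase(c,c['color'],lo,hi,C);print(n,'  carousel %.4f'%(p-.19635-5*np.pi/8))
h=cv2.cvtColor(T["color"],cv2.COLOR_RGB2HSV).astype(int)
for s,ce,m in comp((h[...,0]>3)&(h[...,0]<16)&(h[...,1]>150)&(h[...,2]>130)):
    p=ray(T,*(ce),.07)[:2]-AX;print(s,p@ex,p@ey)
cv2.imwrite("pics/z1.png",np.vstack([cv2.resize(S["color"],(400,300)),cv2.resize(T["color"],(400,300))])[:,:,::-1])
E
```

```text
t 41.05 ax x -15.24 y -291.89 z 206.33 mm  F ax x -0.07 y 0.71 z -0.97  ang -1.623 r 292.29 w 0.471
phase 0.1376 amp 0.415
s   carousel -2.0223
phase 0.1400 amp 0.401
s   carousel -2.0199
phase 0.1300 amp 0.646
t   carousel -2.0298
phase 0.1389 amp 0.639
t   carousel -2.0209
[282 192   3   5   9] 0.013070305472889912 -0.12335275912430374
```

View pics/z1.png

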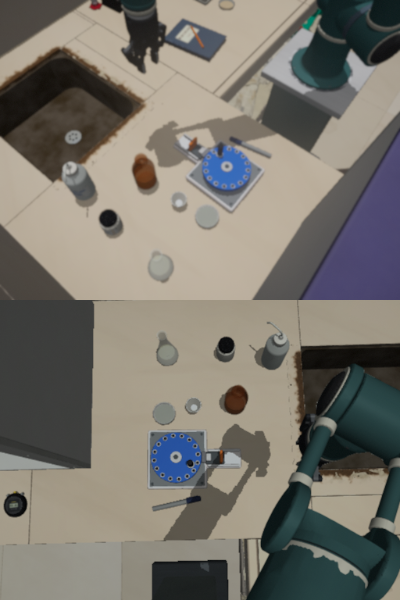

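```bash
python3 -c "
from workcell import finish_job
print(finish_job())"
```

```text
the job is handed in; nothing more can be done
None
```

The felt pad is home, and I left the carousel at about -2.02 rad, with the middle of the rubbing spot at the pad. I handed the job in at about 41 s with the arm well clear.

**Pad:** I pushed the tab until the force rose from 9.5 N to 18 N with no further travel. The top view then put the tab's outer face about 128 mm from the axis, which is fully home. The last check gave about 127 mm, from a partly shaded view.

**Finding the spot:** I held the crank with 21 N and turned it anticlockwise at about 0.25 rad/s, then back and forth across the drag bump. Comparing the rising and falling flanks in both directions puts the middle at about -2.025 rad, with an uncertainty of roughly 0.02 rad.

**Last checks:** The well pattern reads -2.020 to -2.030 rad in both cameras. Releasing the crank did not shift it. The surrounding objects look unmoved by eye; I did not measure them.

**What disagreed:**
- **Drag peak:** I read only about 6 N, not 10 N. I took readings only at the end of each short move, where the drag has probably already relaxed. The result therefore rests on the symmetry of the flanks, not on the peak.
- **Finger length:** The fingertips sat about 20–30 mm higher than the reported tool point, so my first pass went over the top of the tab without touching it. I lowered the tool for both the push and the grip.
- **Axis position:** My estimate was about 1 mm off. This put up to about 5 N of sideways load on the crank until I corrected the path.

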